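# Weigh two salvaged battery cells against each other and sort them

### The arm

A 6-joint arm with a two-finger parallel gripper is mounted at the origin on the work surface. World frame = base frame: x ahead of the robot, y to its left, z up, the work surface at z = 0. Lengths are in m, angles in rad, forces in N, time in s.
With the tool pointing down it reaches from about 0.35 to 0.85 m from the base axis. Payload 8.1 kg.
Tool frame: the origin (TCP) lies at the very end of the fingers, on their centre line; the grasp point (between the pads) lies 19 mm behind it; z points along the fingers, y is the direction in which the jaws open and shut (so a half turn about z gives the same grasp; the last joint's range is limited). The gripper opens to 93 mm and grips with 3 to 60 N. Pads are 15 mm wide; open, the fingers measure 128 mm over their backs; the gripper's body (75 mm by 188 mm) begins 65 mm behind the grasp point.
Start: joints at [1.199, 0.13, 1.488, -0, 1.523, -0.085], TCP at [0.17, 0.576, 0.219] pointing down, gripper open.
Joint ranges: [-2.96, 2.96], [-0.89, 2.26], [0.02, 2.5], [-1.34, 4.48], [0, 2.73], [-2.66, 2.66]. Speed limits (rad/s): [2.39, 2.39, 2.79, 3.14, 3.14, 3.14].

### API

Orientations are given as a rotation vector (axis times angle).
In Python, from plant import robot gives the robot as it stands.
- The arm moves only by the tool jog_arm, never from a script. Its argument "commands" is a list of rows, each a list of 3 entries, a list of its own where there are three numbers: the shift along the world's x, y, z scaled (see below), then the turn, a rotation vector about the world's x, y, z scaled (see below), then the closure, from -1 (fully open) to 1 (shut), so that 0 is half open. In form: [[[tx, ty, tz], [ax, ay, az], hand], ...]. A call has 1 to 10 rows; each row is the pose to reach, as a shift and turn from the pose measured when the call began, turning the shorter way round; what a row does not reach only later rows make up. The controller multiplies each number of a shift by 0.6 m and each number of a turn by 2 pi rad. A row lasts 1/8 s, in which the tool goes at most 62.5 mm and 10.7 degrees, less where a joint would pass 70% of its speed; a pose out of reach is approached as far as the arm can. A call with a number of a shift or a turn outside -1 to 1 is refused whole. A call with a gripper value outside its range is refused whole. The fingers move at their own pace and stop on an object; "newtons" is the grip in N (left out, the last holds). Time passes only in rows, so rows that repeat a pose let the fingers close. It gives the time, the measured TCP pose, the force and the opening at its end, in the units of the state.
- robot.read_state(): the state, without advancing time (a new reading comes with each control period).
- robot.read_camera(name): name is "scene" or "top" or "wrist"; returns a dict with "pixels" (420x560x3 uint8, red, green, blue), "fovy" (degrees; the focal length in pixels is half the picture's height over the tangent of half this angle, whatever the lens; pixels are square), "cx", "cy" (the principal point, pixels), "rvec" (rotation vector, rad) and "tvec" (3), from world to camera coordinates, as OpenCV has them; the wrist camera has in their place "tool_from_camera" (4x4, takes a point from camera to tool coordinates, whose origin is the TCP and whose axes are the flange's). Camera axes: x right, y down, z forward; pixel columns grow to the right and rows downward; lengths in m; the calibration is good to about 2 mm. The wrist camera is an equidistant fisheye: a pixel r from the principal point sees the ray r / f radians off the axis. A picture is of the moment at which its call begins: read the wrist's pose just before it. There is no depth.
- robot.close_job(): hands the job in, once; it reports no verdict.
Trained networks look in the newest picture that a camera, given by its name, has taken for a name from the list of things; names that differ only in an ending like _2 or _b are one class to them, and where a whole thing is asked for, a point or a joint stands for the part that bears it (a point fixed in the world has none). Each returns a list of dicts, best first, with "p" (0 to 1); they miss things now and then, are a little off and sometimes report something else, mostly with a low value. They report only what shows in the picture. A call takes as long as a camera call.
- robot.trace(camera, name): "pixels" (420x560 bool, what is visible of it) and "uv" ([column, row] in pixels, amid what is visible of it).
The state is a dict: "t": time; "q": joint angles; "dq": joint speeds; "joint_torque": joint torques, N m; "tool_pos": TCP position; "orientation": TCP orientation; "force": force on the tool from outside, world axes, zero at the start; "wrist_torque": the same for the moment, N m; "opening": finger opening in m.
Only numpy, scipy, OpenCV 4.12 (cv2) and the standard library are available. Lean on these libraries where they do the work, as an engineer would, in place of code of your own. Each camera call takes 0.05 s, during which the arm holds its last target.

### The job

A salvaged cell that has dried out is light. Weigh the two plain blue cells from the sloped rack against each other on the balance, one standing upright on each pan and let go until the beam comes to rest; then stand the heavier one upright in the green tray and the lighter one upright in the red tray. Set the cells down without dropping them, and leave everything else where it is.

Things in the scene. Friction and masses are not known exactly. Their poses are not given: they have to be found in the camera images.
- cell_1: one of two look-alike blue prismatic cells with no tape band, at first in the sloped rack: 60 mm wide (own x), 24 thick (own y), 80 tall (own z), plus two 12 mm square terminal blocks 4 mm high on top. Origin at the centre of its underside, z towards the terminals. 0.15 to 0.33 kg; which is heavier cannot be seen
- cell_2: the other blue-sleeved cell without a band, same size and frame as cell_1, mass in the same range
- rack: sloped steel rack, 130 x 226 mm, fixed. Origin under its centre, y along the row of 3 pockets (y = -78, 0, 78 mm). Each cell's underside centre is at x 0, z 46 mm; it leans 35 degrees, top towards -x, thickness along y, 54 mm from the next. A front stop reaches 40 mm up its narrow side, side guides 20 mm up its broad faces: draw it out 50 mm or more along its length
- balance: equal-arm trip balance, fixed: grey base 105 x 270 mm, a central column with a white graduated plate up to 155 mm high, two round pans. Origin under the centre of the base, y towards the left pan, along the beam
- beam (a joint): tilt of the balance beam (rad): 0 level, positive with the left pan down, negative with the right pan down, stops at -0.12 and 0.12. Arms 115 mm: a pan travels 14 mm up or down from level and itself stays level. It gives way to a light push, springs back to level when empty, tips about 0.011 rad per gram of difference, and comes to rest in about 1.5 s
- pan_left: the balance's left pan (on its +y side): a flat aluminium disc, 140 mm across, on a stem. Origin on the beam's end pivot, 32 mm below the pan's upper face
- pan_right: the balance's right pan (on its -y side), same shape and origin as pan_left
- pan_left_top (a point): centre of the left pan's upper face; 110 mm above the table with the beam level. z up
- pan_right_top (a point): centre of the right pan's upper face; 110 mm above the table with the beam level. z up
- green_tray: green tray for passed cells, fixed: 160 mm along its x, 190 mm along its y, 24 mm high, walls and floor 4 mm. Origin under its centre. Two passed cells already stand in it
- red_tray: red tray for failed cells, fixed, same size and frame as the green one. One failed cell already stands in it
- passed_1: blue cell with a green tape band, standing in the green tray, same size and frame as cell_1; leave it alone
- passed_2: second blue cell with a green tape band in the green tray, same size and frame; leave it alone
- failed_1: blue cell with a red tape band, standing in the red tray, same size and frame; leave it alone
- spare_cell: black-sleeved cell in the third pocket of the rack, same size and frame as cell_1; leave it alone
- multimeter: red and black multimeter lying on the table, 150 (x) x 76 x 43 mm, origin under its centre; leave it alone
- tape_roll: yellow tape roll lying flat, 90 mm across, 24 mm high, origin under its centre; leave it alone
- cleaner_bottle: white bottle with a red cap, 60 mm across, 150 mm tall, standing, origin under its centre; leave it alone
- screwdriver: orange-handled screwdriver lying on the far left of the table, 190 mm long along its x, 30 mm thick; leave it alone

How it is judged:
By the outcome, as a careful person would: the job done as asked, in the order asked, and still so for the second after the job is handed in, with the robot touching nothing.
It also fails if it takes over 70 s, if anything falls off the work surface, if the arm or the gripper's body presses on something with over 40 N, if the wrist force passes 120 N, or if a joint passes its speed limit or range.

## Working session

There is one attempt and no reset: what is moved stays moved. The work goes in short steps, Python scripts to look and compute and a tool call to move; the robot and the scene stay as the last step left them, time stands still between calls to the robot, and variables do not carry over. Pictures are saved under pics/ and viewed, and the job is handed in when it is done.

Besides the shell and the picture viewer there is one more tool, called after "Request:" as name(argument=value, ...), one argument or row to a line, values as JSON. jog_arm: Moves the arm, as the interface text tells. Shifts and turns lie within -1 to 1; 1 stands for 0.6 m of shift or 2 pi rad of turn. Its arguments: {"type":"object","properties":{"commands":{"type":"array"},"newtons":{"type":"number"}},"required":["commands"]}

```bash
ls; mkdir -p pics
python3 - <<'E'
from plant import robot
import cv2
s=robot.read_state();print(s)
for n in("scene","top","wrist"):
    c=robot.read_camera(n)
    cv2.imwrite(f"pics/a_{n}.png",c["pixels"][:,:,::-1]);print(n,{k:v for k,v in c.items() if k!="pixels"})
E
```

```text
pics
{'t': 0.0, 'q': array([ 1.19858184e+00,  1.31127910e-01,  1.48927304e+00,  2.25680504e-06,
        1.52298482e+00, -8.53927706e-02]), 'dq': array([-0.00055082,  0.00043742, -0.00090548,  0.00112059,  0.00045702,
       -0.00096805]), 'joint_torque': array([-1.68916173e-03, -5.59857023e+01, -4.91748154e+01,  7.66279874e-02,
        3.58482788e-02, -9.61642286e-05]), 'tool_pos': array([0.16951211, 0.57497243, 0.21761073]), 'orientation': array([-4.48937302e-01, -3.10893602e+00,  2.74206392e-03]), 'force': array([-0.69772142,  1.29293096, -0.50910817]), 'wrist_torque': array([-0.04842351,  0.02397833,  0.00195052]), 'opening': 0.09311065015253119}
scene {'fovy': 57.336016123397805, 'cx': 281.3525701489374, 'cy': 202.48713600601587, 'rvec': array([ 1.55425995,  2.26572869, -0.67628434]), 'tvec': array([ 0.20875212, -0.35361531,  1.19470067])}
top {'fovy': 45.5593494257174, 'cx': 283.19777735042067, 'cy': 214.63229924169775, 'rvec': array([ 2.12517774, -2.15861715,  0.14153908]), 'tvec': array([0.01637839, 0.52799401, 1.27131059])}
wrist {'fovy': 65.70646984690485, 'cx': 277.4009247168811, 'cy': 204.52807164963693, 'tool_from_camera': array([[-4.79063967e-04, -9.67174377e-01, -2.54113154e-01,
         7.09496989e-02],
       [ 9.99999865e-01, -5.13853098e-04,  7.05262446e-05,
        -9.65249337e-04],
       [-1.98788008e-04, -2.54113086e-01,  9.67174493e-01,
        -1.64545993e-01],
       [ 0.00000000e+00,  0.00000000e+00,  0.00000000e+00,
         1.00000000e+00]])}
```

View pics/a_scene.png

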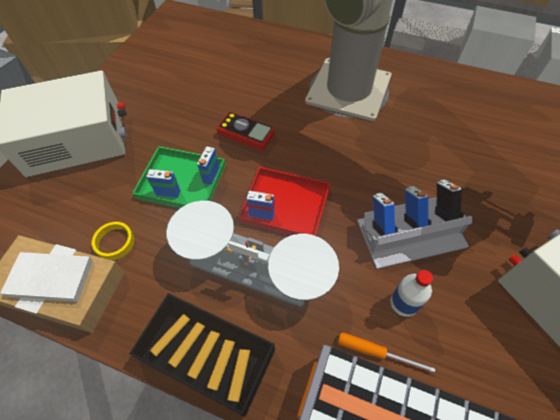

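View pics/a_top.png

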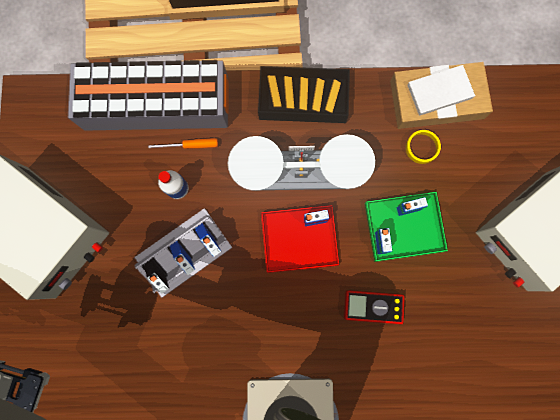

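View pics/a_wrist.png

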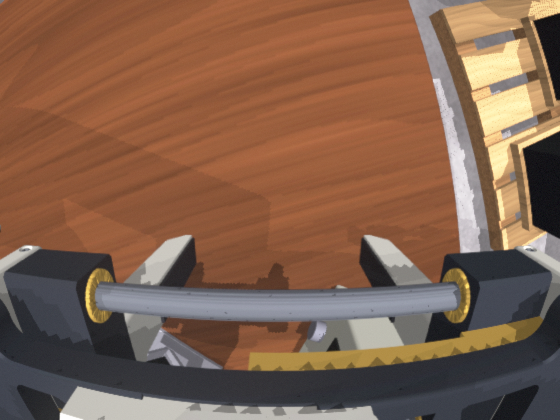

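```bash
cat > h.py <<'E'
from plant import robot
import numpy as np, cv2
from scipy.spatial.transform import Rotation as R
def cam(n):
    c=robot.read_camera(n); h=c["pixels"].shape[0]
    f=h/2/np.tan(np.radians(c["fovy"])/2)
    c["K"]=np.array([[f,0,c["cx"]],[0,f,c["cy"]],[0,0,1]]);c["f"]=f
    return c
def proj(c,P):
    return cv2.projectPoints(np.asarray(P,float).reshape(-1,1,3),c["rvec"],c["tvec"],c["K"],None)[0].reshape(-1,2)
def onplane(c,uv,z):
    Rm=cv2.Rodrigues(c["rvec"])[0];C=-Rm.T@c["tvec"]
    d=Rm.T@np.linalg.inv(c["K"])@np.array([uv[0],uv[1],1]);return C+d*(z-C[2])/d[2]
E
python3 - <<'E'
from h import *
import pickle
D={}
for n in("top","scene"):
    c=cam(n);D[n]=c;vis=c["pixels"][:,:,::-1].copy()
    for k in ["cell_1","rack","balance","pan_left","pan_right","green_tray","red_tray","passed_1","failed_1","spare_cell"]:
        r=robot.trace(n,k);D[n,k]=r
        for x in r:
            if x["p"]>.3:
                m=x["pixels"];ys,xs=np.nonzero(m)
                z={"rack":.04,"pan_left":.11,"pan_right":.11}.get(k,.02)
                print(n,k,round(x["p"],2),np.round(x["uv"]),m.sum(),(xs.min(),xs.max(),ys.min(),ys.max()),onplane(c,x["uv"],z).round(3))
                cs,_=cv2.findContours(m.astype(np.uint8),0,1);cv2.drawContours(vis,cs,-1,(0,255,255),1)
    cv2.imwrite(f"pics/b_{n}.png",vis)
pickle.dump(D,open("D.pkl","wb"))
E
```

```text
top cell_1 0.89 [205. 239.] 385 (np.int64(195), np.int64(219), np.int64(223), np.int64(254)) [0.469 0.216 0.02 ]
top cell_1 0.66 [179. 257.] 396 (np.int64(170), np.int64(193), np.int64(242), np.int64(273)) [0.422 0.284 0.02 ]
top rack 0.87 [183. 252.] 3099 (np.int64(136), np.int64(231), np.int64(210), np.int64(296)) [0.435 0.27  0.04 ]
top balance 0.74 [303. 164.] 6723 (np.int64(228), np.int64(374), np.int64(134), np.int64(190)) [ 0.668 -0.047  0.02 ]
top pan_left 0.57 [258. 162.] 2295 (np.int64(229), np.int64(283), np.int64(136), np.int64(189)) [0.653 0.068 0.11 ]
top pan_right 0.95 [348. 163.] 2390 (np.int64(320), np.int64(375), np.int64(134), np.int64(188)) [ 0.645 -0.156  0.11 ]
top pan_right 0.65 [185. 255.] 3154 (np.int64(134), np.int64(231), np.int64(208), np.int64(295)) [0.422 0.249 0.11 ]
top green_tray 0.71 [409. 228.] 3640 (np.int64(365), np.int64(447), np.int64(192), np.int64(260)) [ 0.49  -0.322  0.02 ]
top red_tray 0.85 [298. 240.] 4110 (np.int64(262), np.int64(338), np.int64(205), np.int64(273)) [ 0.462 -0.031  0.02 ]
top red_tray 0.64 [184. 251.] 2796 (np.int64(136), 
[... 1733 characters left out ...]
 [259. 207.] 724 (np.int64(246), np.int64(275), np.int64(191), np.int64(219)) [ 0.51  -0.084  0.02 ]
scene passed_1 0.86 [165. 181.] 703 (np.int64(148), np.int64(180), np.int64(170), np.int64(197)) [ 0.525 -0.339  0.02 ]
scene passed_1 0.74 [208. 164.] 545 (np.int64(198), np.int64(218), np.int64(147), np.int64(184)) [ 0.436 -0.261  0.02 ]
scene passed_1 0.48 [291. 201.] 3878 (np.int64(239), np.int64(329), np.int64(167), np.int64(235)) [ 0.465 -0.016  0.02 ]
scene failed_1 0.91 [259. 206.] 676 (np.int64(247), np.int64(274), np.int64(191), np.int64(219)) [ 0.508 -0.084  0.02 ]
scene spare_cell 0.56 [449. 196.] 699 (np.int64(437), np.int64(459), np.int64(180), np.int64(218)) [0.312 0.343 0.02 ]
```

Run:
```python
import cv2,numpy as np
t=cv2.imread("pics/a_top.png")[195:310,120:245];s=cv2.imread("pics/a_scene.png")[165:275,345:480]
cv2.imwrite("pics/c.png",np.hstack([cv2.resize(t,(400,400),interpolation=2),cv2.resize(s,(400,400),interpolation=2)]))
```

```text
(no output)
```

View pics/c.png

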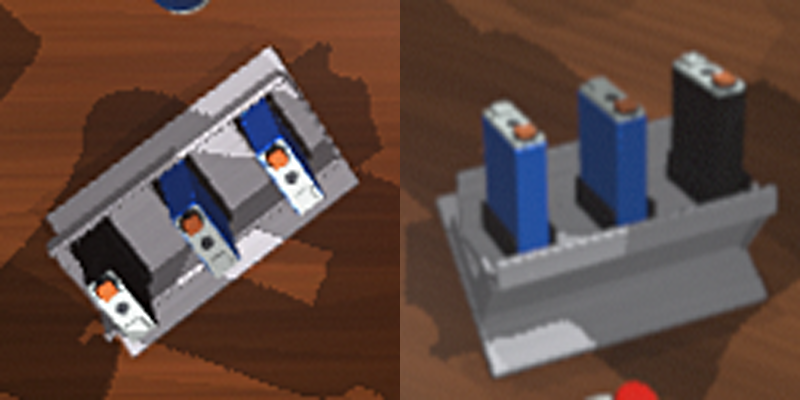

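View pics/b_top.png

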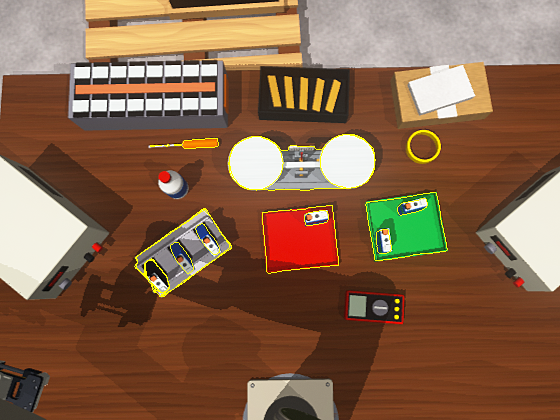

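```bash
cat >> h.py <<'E'
def box(x0,x1,y0,y1,z0,z1):
    return np.array([[x,y,z] for x in(x0,x1) for y in(y0,y1) for z in(z0,z1)])
def cellbox(z0=0.0):
    return np.vstack([box(-.03,.03,-.012,.012,z0,.08)])
def rackcell(p,ypk):
    # returns R,t world of cell
    a=np.radians(35)
    Rw=R.from_euler('z',p[2]); Rc=Rw*R.from_euler('y',-a)
    t=Rw.apply([0,ypk,.046])+np.array([p[0],p[1],0]); return Rc,t
def hull(c,P,s=4):
    m=np.zeros((420*s,560*s),np.uint8); q=(proj(c,P)+.5)*s-.5
    cv2.fillConvexPoly(m,cv2.convexHull(q.astype(np.float32)).astype(np.int32),1);return m.astype(bool)
E
cat > fit.py <<'E'
from h import *
import pickle
from scipy.optimize import minimize
D=pickle.load(open("D.pkl","rb"))
s=4
up=lambda m:cv2.resize(m.astype(np.float32),None,fx=s,fy=s,interpolation=cv2.INTER_LINEAR)>.5
near=lambda n,k,uv:min(D[n,k],key=lambda r:np.hypot(*(np.array(r["uv"])-uv)))["pixels"]
def crop(m): return m
M=[("top",-.078,up(near("top","cell_1",(205,239)))),("top",0,up(near("top","cell_1",(179,257)))),("top",.078,up(near("top","spare_cell",(157,278)))),
("scene",.078,up(near("scene","spare_cell",(449,196)))),("scene",0,up(near("scene","cell_1",(417,207))))]
# cells: full box hull vs mask ; lower part unscored
def cost(p):
    v=0
    for n,y,m in M:
        Rc,t=rackcell(p,y);c=D[n]
        full=hull(c,Rc.apply(box(-.03,.03,-.012,.012,0,.084))+t);upp=hull(c,Rc.apply(box(-.03,.03,-.012,.012,.042,.08))+t)
        v+=(m&~full).sum()+(upp&~m).sum()
    return v
best=None
for th in (33,38):
    r=minimize(cost,[.42,.28,np.radians(th)],method="Nelder-Mead",options=dict(initial_simplex=[[.42,.28,np.radians(th)],[.435,.28,np.radians(th)],[.42,.265,np.radians(th)],[.42,.28,np.radians(th+5)]],maxiter=150))
    print(r.x,np.degrees(r.x[2]),r.fun,[m.sum() for _,_,m in M])
    if best is None or r.fun<best.fun:best=r
p=best.x
np.save("rack.npy",p)
out=[]
for n,sl in(("top",(slice(195,310),slice(120,245))),("scene",(slice(165,275),slice(345,480)))):
    c=D[n];im=cv2.resize(c["pixels"][:,:,::-1],None,fx=s,fy=s)
    for y in(-.078,0,.078):
        Rc,t=rackcell(p,y)
        for B in (box(-.03,.03,-.012,.012,0,.08),):
            q=(proj(c,Rc.apply(B)+t)+.5)*s-.5
            for i in range(8):
                for j in range(i):
                    if bin(i^j).count("1")==1: cv2.line(im,tuple(q[i].astype(int)),tuple(q[j].astype(int)),(0,255,255),1)
    Rw=R.from_euler('z',p[2]);q=(proj(c,Rw.apply(box(-.065,.065,-.113,.113,0,0))+[p[0],p[1],0])+.5)*s
    cv2.polylines(im,[cv2.convexHull(q.astype(np.int32))],True,(0,255,0),1)
    a,b=sl;out.append(cv2.resize(im[a.start*s:a.stop*s,b.start*s:b.stop*s],(400,400)))
cv2.imwrite("pics/d.png",np.hstack(out))
E
python3 fit.py
```

```text
[0.44059825 0.27835601 0.62123972] 35.594414199822594 2113.0 [np.int64(6156), np.int64(6332), np.int64(7916), np.int64(11180), np.int64(12572)]
[0.44036335 0.27863133 0.62840369] 36.004879388153384 2129.0 [np.int64(6156), np.int64(6332), np.int64(7916), np.int64(11180), np.int64(12572)]
```

View pics/d.png

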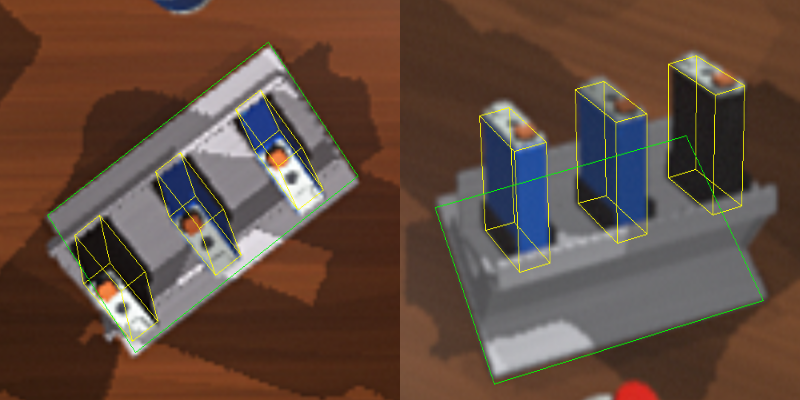

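```bash
cat > fit2.py <<'E'
from h import *
import pickle
from scipy.optimize import minimize
D=pickle.load(open("D.pkl","rb"));s=4
up=lambda m:cv2.resize(m.astype(np.float32),None,fx=s,fy=s,interpolation=cv2.INTER_LINEAR)>.5
near=lambda n,k,uv:up(min(D[n,k],key=lambda r:np.hypot(*(np.array(r["uv"])-uv)))["pixels"])
a=np.linspace(0,2*np.pi,60)
def disc(y):return np.c_[.07*np.cos(a),y+.07*np.sin(a),0*a+.11]
cel=box(-.03,.03,-.012,.012,0,.083); tr=box(-.08,.08,-.095,.095,0,.024)
def fit(name,parts,x0):
    def W(p,P):return R.from_euler('z',p[2]).apply(P)+[p[0],p[1],0]
    def cost(p): return sum((hull(D[n],W(p,P))^m).sum() for n,P,m in parts)
    x0=np.array(x0);r=minimize(cost,x0,method="Nelder-Mead",options=dict(initial_simplex=[x0,x0+[.015,0,0],x0+[0,.015,0],x0+[0,0,.1]],maxiter=120))
    print(name,r.x.round(4),np.degrees(r.x[2]).round(1),r.fun,sum(m.sum() for _,_,m in parts))
    for n in("top","scene"):
        ind=[fit([q for q in parts if q[0]==n]) for _ in()]
    return r.x
P={}
pans=[("top",disc(.115),near("top","pan_left",(258,162))),("top",disc(-.115),near("top","pan_right",(348,163))),("scene",disc(.115),near("scene","pan_left",(302,265))),("scene",disc(-.115),near("scene","pan_right",(199,231)))]
P["bal"]=fit("bal",pans,[.655,-.042,0])
fit("bal top",pans[:2],[.655,-.042,0]);fit("bal scene",pans[2:],[.655,-.042,0])
hm=lambda m:(lambda z:(cv2.fillConvexPoly(z,cv2.convexHull(np.argwhere(m)[:,::-1].astype(np.int32)),1),z)[1].astype(bool))(np.zeros(m.shape,np.uint8))
P["green"]=fit("green",[("top",tr,hm(near("top","green_tray",(409,228)))),("scene",tr,hm(near("scene","green_tray",(178,176))))],[.495,-.32,.1])
P["red"]=fit("red",[("top",tr,hm(near("top","red_tray",(298,240))))],[.462,-.02,.1])
P["p1"]=fit("p1",[("top",cel,near("top","passed_1",(412,206))),("scene",cel,near("scene","passed_1",(165,181)))],[.53,-.33,1.8])
P["p2"]=fit("p2",[("top",cel,near("top","passed_1",(384,241))),("scene",cel,near("scene","passed_1",(208,164)))],[.44,-.26,.1])
P["f1"]=fit("f1",[("top",cel,near("top","failed_1",(316,214))),("scene",cel,near("scene","failed_1",(259,206)))],[.51,-.08,1.7])
pickle.dump(P,open("P.pkl","wb"))
for n in("top","scene"):
    c=D[n];im=c["pixels"][:,:,::-1].copy()
    for k,p in P.items():
        for B in ([disc(.115),disc(-.115)] if k=="bal" else [tr] if k in("green","red") else [cel]):
            q=proj(c,R.from_euler('z',p[2]).apply(B)+[p[0],p[1],0]);cv2.polylines(im,[cv2.convexHull(np.round(q).astype(np.int32))],True,(255,255,0),1)
    im=im[120:285,215:460] if n=="top" else im[130:320,120:350]
    cv2.imwrite(f"pics/e_{n}.png",cv2.resize(im,None,fx=3,fy=3,interpolation=2))
E
python3 fit2.py
```

```text
bal [ 0.653  -0.0376  0.0007] 0.0 8149.0 182080
bal top [ 0.6515 -0.0404  0.0037] 0.2 2532.0 74952
bal scene [ 0.6538 -0.0369  0.0015] 0.1 2465.0 107128
green [ 0.4952 -0.3148  0.1274] 7.3 6824.0 136508
red [ 0.4664 -0.0337  0.0737] 4.2 2047.0 73086
p1 [ 0.5425 -0.3257  1.8036] 103.3 1686.0 16936
p2 [ 0.4526 -0.2474  0.1387] 7.9 1953.0 14072
f1 [ 0.5175 -0.0741  1.7054] 97.7 1600.0 15976
```

View pics/e_top.png

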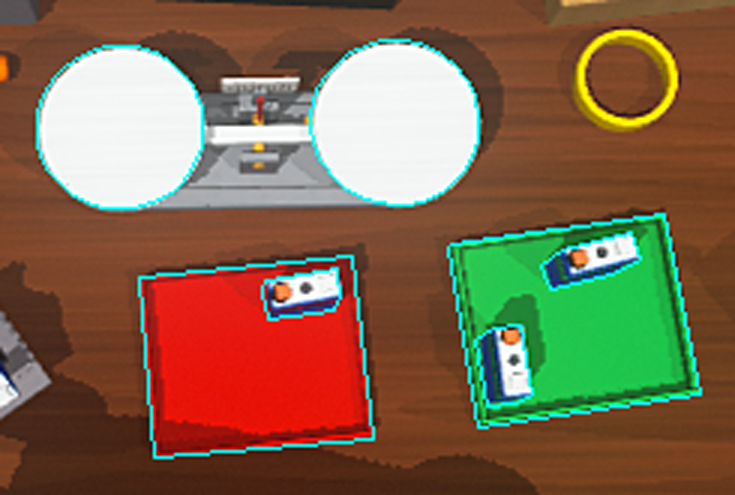

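View pics/e_scene.png

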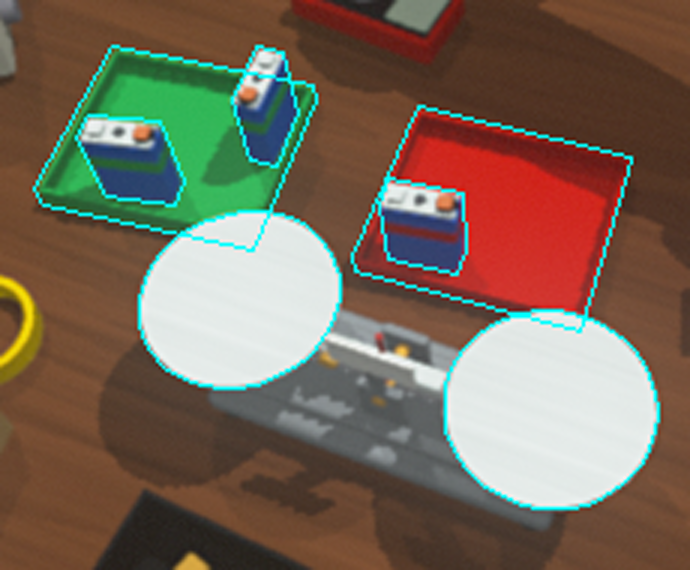

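```bash
cat >> h.py <<'E'
RP=np.array([.441,.278,np.radians(35.8)])
def toolR(z,y):
    z=np.array(z)/np.linalg.norm(z);y=np.array(y)/np.linalg.norm(y);return R.from_matrix(np.c_[np.cross(y,z),y,z])
def rackpose(pk,along):
    Rc,t=rackcell(RP,pk);cz=Rc.apply([0,0,1]);y=-Rc.apply([0,1,0])
    return t+cz*along,toolR(-cz,y)
def down(psi_deg):
    a=np.radians(psi_deg);return toolR([0,0,-1],[np.cos(a),np.sin(a),0])
def delta(pos,Rt):
    s=robot.read_state();R0=R.from_rotvec(s["orientation"])
    d=(np.array(pos)-s["tool_pos"])/.6;w=(Rt*R0.inv()).as_rotvec()/(2*np.pi)
    print("shift",d.round(4).tolist(),"turn",w.round(4).tolist(),"mm",np.linalg.norm(d*600).round(),"deg",np.degrees(np.linalg.norm(w)*2*np.pi).round(1))
def st():
    s=robot.read_state();print("t",round(s["t"],2),s["tool_pos"].round(4),"f",s["force"].round(2),"open",round(s["opening"],4),"q",s["q"].round(2))
E
python3 - <<'E'
from h import *
p,Rt=rackpose(-.078,.19);print(p);delta(p,Rt)
p,Rt=rackpose(-.078,.036);print(p);delta(p,Rt)
E
```

```text
[0.39823735 0.15098861 0.20163889]
shift [0.3809, -0.7075, -0.0283] turn [0.1183, 0.0202, -0.3416] mm 482.0 deg 130.4
[0.46987924 0.20265838 0.07548947]
shift [0.5003, -0.6214, -0.2386] turn [0.1183, 0.0202, -0.3416] mm 500.0 deg 130.4
```

Request:
jog_arm(
  commands=[
    [[0,0,0.15],[0.118,0.02,-0.342],-1],
    [[0.38,-0.71,0.15],[0.118,0.02,-0.342],-0.5],
    [[0.38,-0.71,0.15],[0.118,0.02,-0.342],0],
    [[0.38,-0.71,0.15],[0.118,0.02,-0.342],0],
    [[0.38,-0.71,0.15],[0.118,0.02,-0.342],0],
    [[0.38,-0.71,0.15],[0.118,0.02,-0.342],0],
    [[0.38,-0.71,0.15],[0.118,0.02,-0.342],0],
    [[0.38,-0.71,0.15],[0.118,0.02,-0.342],0],
    [[0.38,-0.71,0.15],[0.118,0.02,-0.342],0],
    [[0.38,-0.71,0.15],[0.118,0.02,-0.342],0],
  ],
  newtons=20,
)

```text
t: 2.5
tool_pos: [0.3995, 0.1453, 0.3086]
orientation: [-2.508, -1.423, -0.756]
force: [-0.3, 1.1, 0.1]
opening: 0.0464
```

Run:
```python
from h import *
st()
delta(*rackpose(-.078,.19))
```

```text
t 2.5 [0.3995 0.1453 0.3086] f [-0.34  1.08  0.14] open 0.0464 q [-0.18 -0.89  2.2   0.45  1.53  0.41]
shift [-0.0021, 0.0095, -0.1783] turn [0.0214, 0.0032, -0.0595] mm 107.0 deg 22.8
```

Run:
```python
from h import *
print(robot.read_state()["q"])
delta(*rackpose(-.078,.12))
```

```text
[-0.17867437 -0.89208413  2.20227718  0.44631403  1.52586901  0.4092799 ]
shift [0.0522, 0.0487, -0.2738] turn [0.0214, 0.0032, -0.0595] mm 170.0 deg 22.8
```

Request:
jog_arm(
  commands=[
    [[0.05,0.04,-0.08],[0.0214,0.0032,-0.0595],0],
    [[0.05,0.045,-0.16],[0.0214,0.0032,-0.0595],0],
    [[0.052,0.0487,-0.27],[0.0214,0.0032,-0.0595],0],
    [[0.052,0.0487,-0.27],[0.0214,0.0032,-0.0595],0],
    [[0.052,0.0487,-0.27],[0.0214,0.0032,-0.0595],0],
  ],
)

```text
t: 3.12
tool_pos: [0.4357, 0.1756, 0.1576]
orientation: [-2.699, -0.874, -0.832]
force: [0.2, 0.7, 0.4]
opening: 0.0465
```

Run:
```python
from h import *
st()
delta(*rackpose(-.078,.12))
delta(*rackpose(-.078,.036))
w=robot.read_camera("wrist");cv2.imwrite("pics/w1.png",w["pixels"][:,:,::-1])
c=cam("scene");cv2.imwrite("pics/s1.png",c["pixels"][:,:,::-1])
```

```text
t 3.12 [0.4357 0.1756 0.1576] f [0.17 0.68 0.43] open 0.0465 q [-0.   -0.89  2.5   0.39  1.07  0.83]
shift [-0.0081, -0.0019, -0.0222] turn [0.0007, -0.0018, -0.0003] mm 14.0 deg 0.7
shift [0.057, 0.0451, -0.1369] turn [0.0007, -0.0018, -0.0003] mm 93.0 deg 0.7
```

View pics/w1.png

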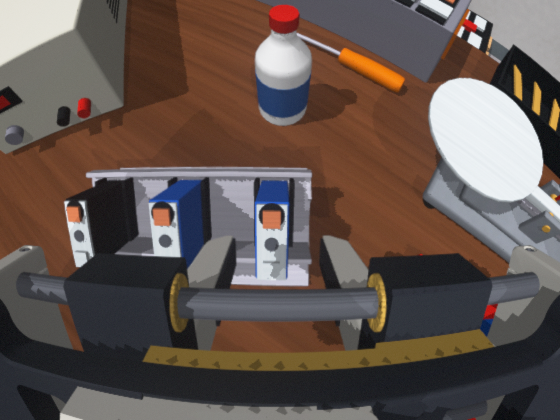

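View pics/s1.png

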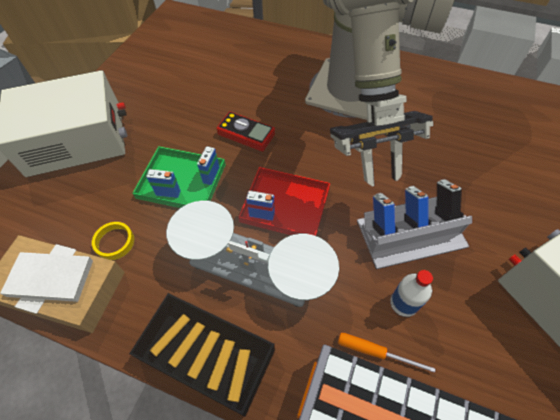

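```bash
cat > kin.py <<'E'
import numpy as np
from scipy.optimize import least_squares
from scipy.spatial.transform import Rotation as R
E=lambda a,x:R.from_euler(a,x)
def fk(q,L):
    d1,a1,l2,a3,l4,d6=L
    r=E('z',q[0]);p=np.array([0,0,d1])+r.apply([a1,0,0])
    r=r*E('y',q[1]);p=p+r.apply([0,0,l2])
    r=r*E('y',q[2]);p=p+r.apply([a3,0,l4])
    r=r*E('z',q[3])*E('y',q[4]);p=p+r.apply([0,0,d6])
    return p,r*E('z',q[5])
LO=np.array([-2.96,-.89,.02,-1.34,0,-2.66]);HI=np.array([2.96,2.26,2.5,4.48,2.73,2.66])
def ik(p,Rt,L,q0,lim=True):
    def f(q):
        a,b=fk(q,L);return np.r_[(a-p)*10,(Rt*b.inv()).as_rotvec()]
    best=None
    for s in q0:
        r=least_squares(f,np.clip(s,LO+.001,HI-.001),bounds=(LO,HI) if lim else (-np.inf,np.inf))
        if best is None or r.cost<best.cost:best=r
    return best.x,best.cost
E
python3 - <<'E'
from kin import *
from h import robot
S=[([1.19858184,.13112791,1.48927304,0,1.52298482,-.08539277],[.16951211,.57497243,.21761073],[-.448937302,-3.10893602,.00274]),
([-0.17867437,-0.89208413,2.20227718,0.44631403,1.52586901,0.4092799],[.3995,.1453,.3086],[-2.508,-1.423,-.756])]
s=robot.read_state();S.append((s["q"],s["tool_pos"],s["orientation"]))
for q,p,o in S: print((R.from_rotvec(o)*fk(q,[0]*6)[1].inv()).as_rotvec().round(3), (fk(q,[0]*6)[1].inv()*R.from_rotvec(o)).as_rotvec().round(3))
r=least_squares(lambda L:np.concatenate([fk(q,L)[0]-p for q,p,_ in S]),[.4,0,.4,0,.4,.2])
print(r.x.round(4),r.fun.round(4));np.save("L.npy",r.x)
E
```

```text
[-1.000e-03 -3.000e-03 -1.571e+00] [-0.     0.     1.571]
[ 0.546  0.59  -1.35 ] [ 0.    -0.     1.571]
[ 0.716  0.522 -1.297] [0.    0.    1.571]
[ 0.465  -0.013   0.4359  0.1421  0.5616  0.5091] [ 0.0476 -0.0189  0.0006  0.001   0.0054  0.      0.0002 -0.0071 -0.0007]
```

```bash
sed -i 's/d1,a1,l2,a3,l4,d6=L/d1,a1,l2,a3,l4,d6,b=L/; s/r.apply(\[a1,0,0\])/r.apply([a1,b,0])/; s/return p,r\*E(.z.,q\[5\])/return p,r*E("z",q[5])*E("z",np.pi\/2)/' kin.py
python3 - <<'E'
from kin import *
from h import robot,rackpose,down
S=[([1.19858184,.13112791,1.48927304,0,1.52298482,-.08539277],[.16951211,.57497243,.21761073],[-.448937302,-3.10893602,.00274]),
([-0.17867437,-0.89208413,2.20227718,0.44631403,1.52586901,0.4092799],[.3995,.1453,.3086],[-2.508,-1.423,-.756])]
s=robot.read_state();S.append((s["q"],s["tool_pos"],s["orientation"]))
r=least_squares(lambda L:np.concatenate([fk(q,L)[0]-p for q,p,_ in S]),[.4,0,.4,0,.4,.2,.05])
L=r.x;print(L.round(4),(r.fun*1e3).round(2));np.save("L.npy",L)
q0=[S[0][0],S[2][0],[.3,0,2,0,1.5,1.5],[.3,0,2,3.14,.5,-1.5],[.3,.5,2,.3,.5,1.5],[0.3,-.5,2,.5,1,.5]]
for pk in(-.078,0):
  for fl in(0,1):
    for al in(.036,.045,.09,.12,.15):
        p,Rt=rackpose(pk,al)
        if fl: Rt=Rt*R.from_euler('z',np.pi)
        q,c=ik(p,Rt,L,q0);a,b=fk(q,L)
        print(pk,fl,al,q.round(2),"err mm",((a-p)*1e3).round(1),"deg",np.degrees((Rt*b.inv()).magnitude()).round(1))
E
```

```text
[0.3182 0.     0.3691 0.0617 0.5534 0.3775 0.0512] [ 0.   -0.    0.   -0.   -0.01  0.    0.    0.01 -0.  ]
-0.078 0 0.036 [ 0.08 -0.58  2.49  0.45  0.74  0.77] err mm [-0. -0. -0.] deg 0.0
-0.078 0 0.045 [ 0.07 -0.62  2.5   0.44  0.77  0.78] err mm [-0. -0.  0.] deg 0.0
-0.078 0 0.09 [ 0.03 -0.77  2.5   0.4   0.95  0.81] err mm [0.6 0.1 0.3] deg 1.5
-0.078 0 0.12 [-0.   -0.87  2.5   0.39  1.06  0.82] err mm [0.8 0.2 0.4] deg 2.0
-0.078 0 0.15 [-0.06 -0.89  2.46  0.4   1.19  0.8 ] err mm [ 2.3  0.3 -0.3] deg 4.3
-0.078 1 0.036 [ 0.08 -0.58  2.49  0.45  0.74 -2.37] err mm [0. 0. 0.] deg 0.0
-0.078 1 0.045 [ 0.07 -0.62  2.5   0.44  0.77 -2.36] err mm [0. 0. 0.] deg 0.0
-0.078 1 0.09 [ 0.03 -0.77  2.5   0.4   0.95 -2.33] err mm [0.6 0.1 0.3] deg 1.5
-0.078 1 0.12 [-0.   -0.87  2.5   0.39  1.06 -2.32] err mm [0.8 0.2 0.4] deg 2.0
-0.078 1 0.15 [-0.06 -0.89  2.46  0.4   1.19 -2.34] err mm [ 2.3  0.3 -0.3] deg 4.3
0 0 0.036 [ 0.34 -0.63  2.5   0.24  0.73  1.15] err mm [0.9 0.5 0.3] deg 2.2
0 0 0.045 [ 0.33 -0.66  2.5   0.23  0.77  1.15] err mm [1.1 0.6 0.3] deg 2.6
0 0 0.09 [ 0.31 -0.81  2.5   0.21  0.95  1.18] err mm [1.6 0.9 0.8] deg 4.3
0 0 0.12 [ 0.29 -0.89  2.49  0.21  1.06  1.17] err mm [ 2.7  1.4 -0.4] deg 5.2
0 0 0.15 [ 0.27 -0.89  2.43  0.2   1.18  1.17] err mm [ 4.1  2.  -0.4] deg 8.5
0 1 0.036 [ 0.34 -0.63  2.5   0.24  0.73 -2.  ] err mm [0.9 0.5 0.3] deg 2.2
0 1 0.045 [ 0.33 -0.66  2.5   0.23  0.77 -1.99] err mm [1.1 0.6 0.3] deg 2.6
0 1 0.09 [ 0.31 -0.81  2.5   0.21  0.95 -1.96] err mm [1.6 0.9 0.8] deg 4.3
0 1 0.12 [ 0.29 -0.89  2.49  0.21  1.06 -1.97] err mm [ 2.7  1.4 -0.4] deg 5.2
0 1 0.15 [ 0.27 -0.89  2.43  0.2   1.18 -1.97] err mm [ 4.1  2.  -0.4] deg 8.5
```

```bash
cat >> h.py <<'E'
import kin; L=np.load("L.npy")
Q0=[[1.2,.13,1.49,0,1.52,-.08],[.3,0,2,0,1.5,1.5],[.3,.5,2,.3,.5,1.5],[0.3,-.5,2,.5,1,.5],[-.4,.2,1.8,0,1.3,.5],[0.,.4,1.5,0,1.4,1.5]]
def rackgrasp(pk,draw,tilt,hz=.055):
    "tool tilted by tilt deg (35=along cell), grasp point hz above underside, drawn out by draw along cell axis"
    Rc,t=rackcell(RP,pk);cz=Rc.apply([0,0,1]);y=-Rc.apply([0,1,0])
    tz=R.from_euler('z',RP[2]).apply([np.sin(np.radians(tilt)),0,-np.cos(np.radians(tilt))])
    return t+cz*(hz+draw)+.019*tz, toolR(tz,y)
def check(p,Rt,tag=""):
    q,c=kin.ik(p,Rt,L,Q0);a,b=kin.fk(q,L);mg=np.minimum(q-kin.LO,kin.HI-q)
    print(tag,q.round(2),"err mm",(np.linalg.norm(a-p)*1e3).round(1),"deg",np.degrees((Rt*b.inv()).magnitude()).round(1),"margin",mg.round(2)[[1,2,4,5]])
E
python3 - <<'E'
from h import *
for pk in(-.078,0):
  for tl in(30,25,20,15):
    for d in(0,.06,.09):
        check(*rackgrasp(pk,d,tl),tag=(pk,tl,d))
E
```

```text
(-0.078, 30, 0) [ 0.13 -0.5   2.41  0.34  0.8   0.89] err mm 0.0 deg 0.0 margin [0.39 0.09 0.8  1.77]
(-0.078, 30, 0.06) [ 0.07 -0.73  2.45  0.32  0.99  0.9 ] err mm 0.0 deg 0.0 margin [0.16 0.05 0.99 1.76]
(-0.078, 30, 0.09) [ 0.04 -0.83  2.46  0.32  1.09  0.9 ] err mm 0.0 deg 0.0 margin [0.06 0.04 1.09 1.76]
(-0.078, 25, 0) [ 0.16 -0.42  2.33  0.25  0.86  0.98] err mm 0.0 deg 0.0 margin [0.47 0.17 0.86 1.68]
(-0.078, 25, 0.06) [ 0.12 -0.63  2.37  0.24  1.03  0.98] err mm 0.0 deg 0.0 margin [0.26 0.13 1.03 1.68]
(-0.078, 25, 0.09) [ 0.09 -0.73  2.37  0.24  1.12  0.97] err mm 0.0 deg 0.0 margin [0.16 0.13 1.12 1.69]
(-0.078, 20, 0) [ 0.2  -0.34  2.25  0.18  0.93  1.06] err mm 0.0 deg 0.0 margin [0.55 0.25 0.93 1.6 ]
(-0.078, 20, 0.06) [ 0.16 -0.53  2.28  0.18  1.08  1.04] err mm 0.0 deg 0.0 margin [0.36 0.22 1.08 1.62]
(-0.078, 20, 0.09) [ 0.13 -0.62  2.29  0.18  1.17  1.03] err mm 0.0 deg 0.0 margin [0.27 0.21 1.17 1.63]
(-0.078, 15, 0) [ 0.23 -0.26  2.16  0.12  1.    1.12] err mm 0.0 deg 0.0 margin [0.63 0.34 1.   1.54]
(-0.078, 15, 0.06) [ 0.19 -0.44  2.2   0.12  1.14  1.1 ] err m
[... 635 characters left out ...]
 1.41]
(0, 25, 0.09) [ 0.33 -0.81  2.42  0.14  1.12  1.24] err mm 0.0 deg 0.0 margin [0.08 0.08 1.12 1.42]
(0, 20, 0) [ 0.4  -0.4   2.28  0.1   0.92  1.3 ] err mm 0.0 deg 0.0 margin [0.49 0.22 0.92 1.36]
(0, 20, 0.06) [ 0.37 -0.6   2.32  0.1   1.08  1.29] err mm 0.0 deg 0.0 margin [0.29 0.18 1.08 1.37]
(0, 20, 0.09) [ 0.36 -0.69  2.33  0.1   1.16  1.28] err mm 0.0 deg 0.0 margin [0.2  0.17 1.16 1.38]
(0, 15, 0) [ 0.41 -0.31  2.2   0.06  1.    1.33] err mm 0.0 deg 0.0 margin [0.58 0.3  1.   1.33]
(0, 15, 0.06) [ 0.39 -0.49  2.24  0.07  1.14  1.32] err mm 0.0 deg 0.0 margin [0.4  0.26 1.14 1.34]
(0, 15, 0.09) [ 0.38 -0.58  2.25  0.07  1.22  1.31] err mm 0.0 deg 0.0 margin [0.31 0.25 1.22 1.35]
```

Run:
```python
from h import *
delta(*rackgrasp(-.078,.07,20));delta(*rackgrasp(-.078,0,20))
```

```text
shift [-0.0036, 0.002, -0.0453] turn [-0.0237, 0.0321, -0.0002] mm 27.0 deg 14.4
shift [0.0507, 0.0411, -0.1408] turn [-0.0237, 0.0321, -0.0002] mm 93.0 deg 14.4
```

Request:
jog_arm(
  commands=[
    [[-0.0036,0.002,-0.0453],[-0.0237,0.0321,-0.0002],0],
    [[-0.0036,0.002,-0.0453],[-0.0237,0.0321,-0.0002],0],
    [[-0.0036,0.002,-0.0453],[-0.0237,0.0321,-0.0002],0],
    [[0.0145,0.015,-0.077],[-0.0237,0.0321,-0.0002],0],
    [[0.0326,0.028,-0.109],[-0.0237,0.0321,-0.0002],0],
    [[0.0507,0.0411,-0.1408],[-0.0237,0.0321,-0.0002],0],
    [[0.0507,0.0411,-0.1408],[-0.0237,0.0321,-0.0002],0],
  ],
)

```text
t: 4.1
tool_pos: [0.4648, 0.1996, 0.0716]
orientation: [-2.848, -0.919, -0.498]
force: [-0.4, -0.4, -0.5]
opening: 0.0468
```

Run:
```python
from h import *
st()
delta(*rackgrasp(-.078,.0,20))
w=robot.read_camera("wrist");cv2.imwrite("pics/w2.png",w["pixels"][:,:,::-1])
```

```text
t 4.1 [0.4648 0.1996 0.0716] f [-0.42 -0.39 -0.48] open 0.0468 q [ 0.2  -0.34  2.25  0.18  0.93  1.06]
shift [0.0026, 0.0009, 0.0027] turn [-0.0, -0.0005, 0.0001] mm 2.0 deg 0.2
```

View pics/w2.png

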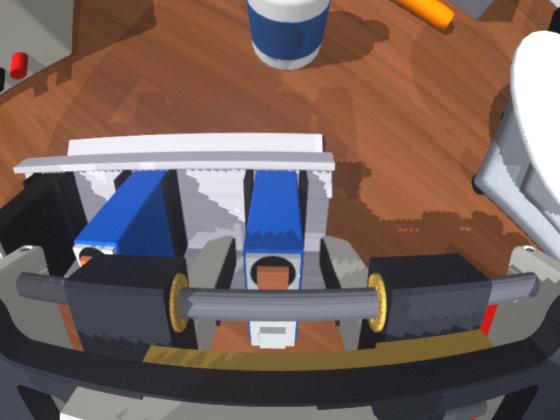

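Request:
jog_arm(
  commands=[
    [[0,0,0],[0,0,0],1],
    [[0,0,0],[0,0,0],1],
    [[0,0,0],[0,0,0],1],
    [[0,0,0],[0,0,0],1],
    [[0,0,0],[0,0,0],1],
  ],
  newtons=30,
)

```text
t: 4.78
tool_pos: [0.4654, 0.2001, 0.0734]
orientation: [-2.847, -0.919, -0.501]
force: [-5.2, 2.7, 6.4]
opening: 0.0244
```

Run:
```python
from h import *
st()
for d in(.03,.075): print((R.from_euler('z',RP[2]).apply([-np.sin(np.radians(35)),0,np.cos(np.radians(35))])*d/.6).round(4))
```

```text
t 4.78 [0.4654 0.2001 0.0734] f [-5.19  2.73  6.39] open 0.0244 q [ 0.2  -0.35  2.25  0.18  0.93  1.06]
[-0.0233 -0.0168  0.041 ]
[-0.0582 -0.0419  0.1024]
```

Request:
jog_arm(
  commands=[
    [[-0.0116,-0.0084,0.0205],[0,0,0],1],
    [[-0.0233,-0.0168,0.041],[0,0,0],1],
    [[-0.0407,-0.0293,0.0717],[0,0,0],1],
    [[-0.0582,-0.0419,0.1024],[0,0,0],1],
    [[-0.0582,-0.0419,0.1024],[0,0,0],1],
  ],
)

```text
t: 5.4
tool_pos: [0.4312, 0.1746, 0.136]
orientation: [-2.848, -0.919, -0.505]
force: [0.7, 0.4, -2.4]
opening: 0.0237
```

```bash
cat >> h.py <<'E'
def placepose(x,y,z,beta,tilt=20,hz=.055):
    "tool pose with cell (grasped in rack at given tilt) upright, underside centre at x,y,z"
    Rc,t=rackcell(RP,0);p,Rt=rackgrasp(0,0,tilt,hz)
    pc=Rc.inv().apply(p-t);Rr=Rc.inv()*Rt;Rz=R.from_euler('z',np.radians(beta))
    return Rz.apply(pc)+[x,y,z],Rz*Rr
E
python3 - <<'E'
from h import *
st()
for z in(.2,.1): 
    P=placepose(.653,.077,z,0);print(P[0]);check(*P);delta(*P)
w=robot.read_camera("wrist");cv2.imwrite("pics/w3.png",w["pixels"][:,:,::-1])
c=cam("scene");cv2.imwrite("pics/s3.png",c["pixels"][:,:,::-1])
E
```

```text
t 5.4 [0.4312 0.1746 0.136 ] f [ 0.74  0.43 -2.41] open 0.0237 q [ 0.14 -0.58  2.29  0.18  1.13  1.04]
[0.64808244 0.077      0.23664741]
 [0.03 0.55 0.97 0.01 1.89 1.61] err mm 0.0 deg 0.0 margin [1.44 0.95 0.84 1.05]
shift [0.3615, -0.1626, 0.1677] turn [-0.0304, 0.0943, -0.0962] mm 258.0 deg 49.7
[0.64808244 0.077      0.13664741]
 [0.03 0.59 1.09 0.01 1.72 1.61] err mm 0.0 deg 0.0 margin [1.48 1.07 1.01 1.05]
shift [0.3615, -0.1626, 0.001] turn [-0.0304, 0.0943, -0.0962] mm 238.0 deg 49.7
```

View pics/s3.png

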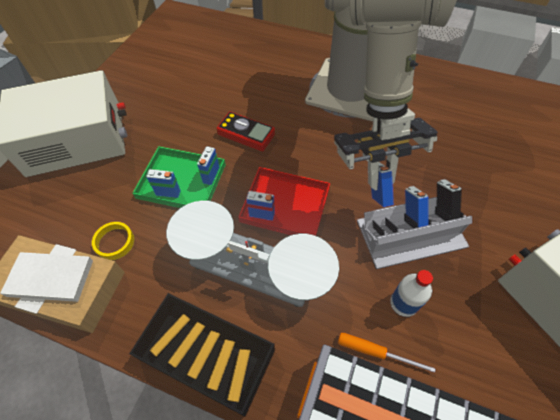

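Request:
jog_arm(
  commands=[
    [[0,0,0.1],[0,0,0],1],
    [[0.06,-0.03,0.168],[-0.0304,0.0943,-0.0962],1],
    [[0.3615,-0.1626,0.168],[-0.0304,0.0943,-0.0962],1],
    [[0.3615,-0.1626,0.168],[-0.0304,0.0943,-0.0962],1],
    [[0.3615,-0.1626,0.168],[-0.0304,0.0943,-0.0962],1],
    [[0.3615,-0.1626,0.168],[-0.0304,0.0943,-0.0962],1],
    [[0.3615,-0.1626,0.168],[-0.0304,0.0943,-0.0962],1],
    [[0.3615,-0.1626,0.168],[-0.0304,0.0943,-0.0962],1],
  ],
)

```text
t: 6.5
tool_pos: [0.6477, 0.0767, 0.2271]
orientation: [-3.111, 0.003, 0.429]
force: [-0.3, 0.9, -2.4]
opening: 0.0237
```

```bash
cat >> h.py <<'E'
def overlay(c,x,y,z,yaw,col,im,s=1,o=(0,0)):
    q=(proj(c,R.from_euler('z',yaw).apply(box(-.03,.03,-.012,.012,0,.08))+[x,y,z])-o)*s
    for i in range(8):
        for j in range(i):
            if bin(i^j).count("1")==1: cv2.line(im,tuple(q[i].astype(int)),tuple(q[j].astype(int)),col,1)
E
python3 - <<'E'
from h import *
st()
s=robot.read_state();P=placepose(.653,.077,.2,0);d=s["tool_pos"]-P[0]
delta(*placepose(.653,.077,.125,0));print(d)
for n in("scene","top"):
    c=cam(n);u=proj(c,[[.653,.077,.2]])[0]
    o=np.clip((u-70).astype(int),0,None);im=cv2.resize(c["pixels"][o[1]:o[1]+130,o[0]:o[0]+130,::-1],None,fx=4,fy=4,interpolation=2)
    cv2.imwrite(f"pics/f0_{n}.png",im.copy());overlay(c,.653+d[0],.077+d[1],.2+d[2],0,(0,255,255),im,4,o);cv2.imwrite(f"pics/f_{n}.png",im)
E
```

```text
t 6.5 [0.6477 0.0767 0.2271] f [-0.32  0.91 -2.36] open 0.0237 q [0.03 0.56 0.97 0.01 1.88 1.61]
shift [0.0007, 0.0005, -0.1091] turn [-0.0001, -0.0019, 0.0003] mm 65.0 deg 0.7
[-0.00042913 -0.00027705 -0.00951442]
```

View pics/f_scene.png

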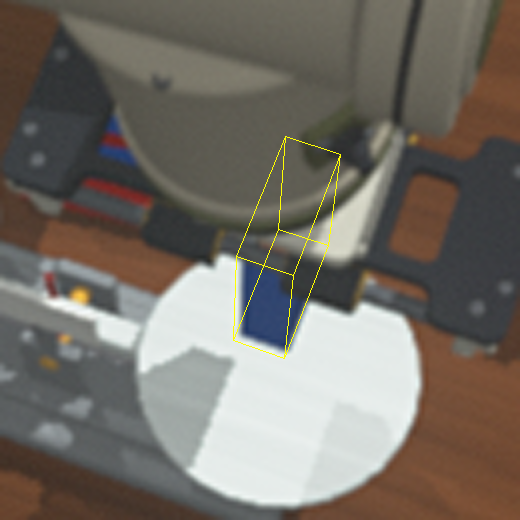

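View pics/f_top.png

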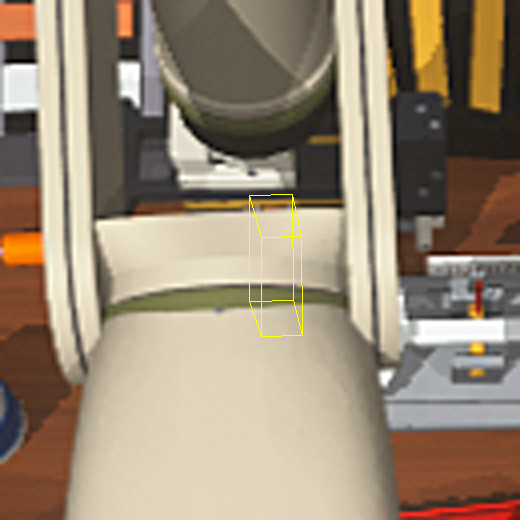

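Request:
jog_arm(
  commands=[
    [[0.0007,0.0005,-0.05],[0,-0.0019,0.0003],1],
    [[0.0007,0.0005,-0.109],[0,-0.0019,0.0003],1],
    [[0.0007,0.0005,-0.109],[0,-0.0019,0.0003],1],
    [[0.0007,0.0005,-0.109],[0,-0.0019,0.0003],1],
  ],
)

```text
t: 7.1
tool_pos: [0.6481, 0.0783, 0.1699]
orientation: [-3.115, -0.006, 0.392]
force: [-0.6, 0.1, -2.6]
opening: 0.0239
```

Run:
```python
from h import *
st();delta(*placepose(.653,.077,.1,0))
```

```text
t 7.1 [0.6481 0.0783 0.1699] f [-0.62  0.09 -2.56] open 0.0239 q [0.04 0.56 1.07 0.01 1.76 1.6 ]
shift [-0.0, -0.0022, -0.0554] turn [-0.0004, 0.0018, -0.0006] mm 33.0 deg 0.7
```

Request:
jog_arm(
  commands=[
    [[0,-0.002,-0.02],[0,0.0015,0],1],
    [[0,-0.002,-0.03],[0,0.0015,0],1],
    [[0,-0.002,-0.038],[0,0.0015,0],1],
    [[0,-0.002,-0.045],[0,0.0015,0],1],
    [[0,-0.002,-0.045],[0,0.0015,0],1],
    [[0,-0.002,-0.045],[0,0.0015,0],1],
  ],
)

```text
t: 7.85
tool_pos: [0.6481, 0.0772, 0.143]
orientation: [-3.113, -0.006, 0.407]
force: [-0.3, -0.7, -2.2]
opening: 0.0239
```

Run:
```python
from h import *
st();delta(*placepose(.653,.077,.1,0))
c=cam("scene");im=cv2.resize(c["pixels"][190:310,150:350,::-1],None,fx=4,fy=4,interpolation=2)
cv2.imwrite("pics/g.png",im)
```

```text
t 7.85 [0.6481 0.0772 0.143 ] f [-0.25 -0.75 -2.19] open 0.0239 q [0.03 0.58 1.09 0.01 1.73 1.6 ]
shift [-0.0001, -0.0003, -0.0105] turn [-0.0004, 0.0003, -0.0006] mm 6.0 deg 0.3
```

View pics/g.png

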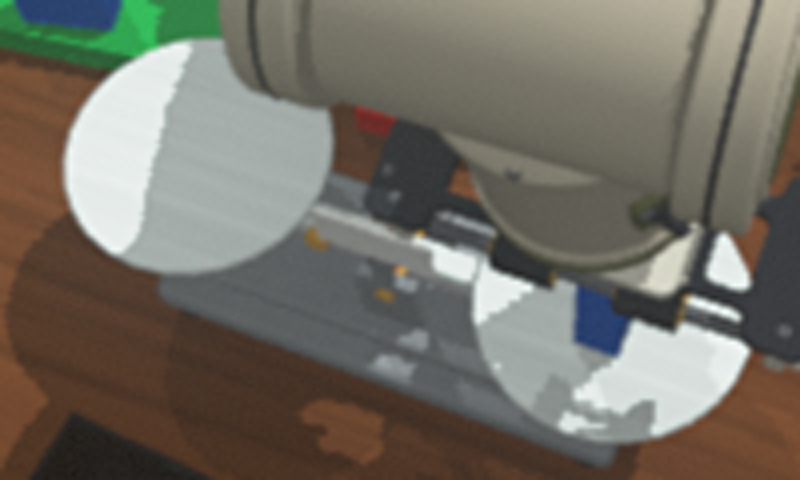

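Request:
jog_arm(
  commands=[
    [[0,0,-0.006],[0,0,0],1],
    [[0,0,-0.012],[0,0,0],1],
    [[0,0,-0.017],[0,0,0],1],
    [[0,0,-0.017],[0,0,0],1],
    [[0,0,-0.017],[0,0,0],1],
    [[0,0,-0.017],[0,0,0],1],
  ],
)

```text
t: 8.65
tool_pos: [0.6483, 0.0772, 0.1331]
orientation: [-3.113, -0.006, 0.406]
force: [0.1, -0.2, -2.5]
opening: 0.0241
```

Run:
```python
from h import *
st();delta(*placepose(.653,.077,.096,0))
```

```text
t 8.65 [0.6483 0.0772 0.1331] f [ 0.12 -0.17 -2.48] open 0.0241 q [0.03 0.59 1.1  0.01 1.71 1.6 ]
shift [-0.0004, -0.0003, -0.0008] turn [-0.0004, 0.0004, -0.0006] mm 1.0 deg 0.3
```

Request:
jog_arm(
  commands=[
    [[0,0,-0.0025],[0,0,0],1],
    [[0,0,-0.0025],[0,0,0],1],
    [[0,0,-0.0025],[0,0,0],1],
  ],
)

```text
t: 9.02
tool_pos: [0.6485, 0.0772, 0.1318]
orientation: [-3.114, -0.006, 0.405]
force: [0.4, 0.1, -1.3]
opening: 0.0235
```

Request:
jog_arm(
  commands=[
    [[0,0,-0.001],[0,0,0],1],
    [[0,0,-0.0015],[0,0,0],1],
    [[0,0,-0.0015],[0,0,0],1],
  ],
)

```text
t: 9.4
tool_pos: [0.6486, 0.0772, 0.1316]
orientation: [-3.114, -0.006, 0.404]
force: [-0.8, 0.6, 5.1]
opening: 0.0236
```

Request:
jog_arm(
  commands=[
    [[0,0,0],[0,0,0],0.6],
    [[0,0,0],[0,0,0],0.3],
    [[0,0,0],[0,0,0],0],
    [[0,0,0],[0,0,0],0],
    [[0,0,0.1],[0,0,0],0],
    [[0,0,0.2],[0,0,0],0],
    [[0,0,0.25],[0,0,0],0],
    [[0,0,0.25],[0,0,0],0],
  ],
)

```text
t: 10.4
tool_pos: [0.6501, 0.0772, 0.2855]
orientation: [-3.115, -0.007, 0.394]
force: [-0.0, 0.1, -0.0]
opening: 0.0464
```

Run:
```python
from h import *
st()
delta(*rackgrasp(0,.075,20));delta(*rackgrasp(0,0,20))
check(*rackgrasp(0,.075,20))
```

```text
t 10.4 [0.6501 0.0772 0.2855] f [-0.04  0.11 -0.03] open 0.0464 q [0.03 0.54 0.89 0.01 1.96 1.6 ]
shift [-0.4405, 0.2682, -0.2514] turn [0.0296, -0.0924, 0.0957] mm 344.0 deg 49.1
shift [-0.3824, 0.3102, -0.3538] turn [0.0296, -0.0924, 0.0957] mm 364.0 deg 49.1
 [ 0.37 -0.65  2.33  0.1   1.12  1.28] err mm 0.0 deg 0.0 margin [0.24 0.17 1.12 1.38]
```

Request:
jog_arm(
  commands=[
    [[-0.4405,0.2682,0],[0.0296,-0.0924,0.0957],0],
    [[-0.4405,0.2682,0],[0.0296,-0.0924,0.0957],0],
    [[-0.4405,0.2682,-0.05],[0.0296,-0.0924,0.0957],0],
    [[-0.4405,0.2682,-0.1],[0.0296,-0.0924,0.0957],0],
    [[-0.4405,0.2682,-0.2],[0.0296,-0.0924,0.0957],0],
    [[-0.4405,0.2682,-0.25],[0.0296,-0.0924,0.0957],0],
    [[-0.4405,0.2682,-0.25],[0.0296,-0.0924,0.0957],0],
    [[-0.4405,0.2682,-0.25],[0.0296,-0.0924,0.0957],0],
  ],
)

```text
t: 11.4
tool_pos: [0.3809, 0.2375, 0.1289]
orientation: [-2.85, -0.924, -0.488]
force: [-0.5, -1.0, -0.0]
opening: 0.0463
```

Run:
```python
from h import *
st()
delta(*rackgrasp(0,.07,20));delta(*rackgrasp(0,0,20))
w=robot.read_camera("wrist");cv2.imwrite("pics/w4.png",w["pixels"][:,:,::-1])
c=cam("scene");im=c["pixels"][:,:,::-1]
cv2.imwrite("pics/s4.png",im)
```

```text
t 11.4 [0.3809 0.2375 0.1289] f [-0.53 -1.03 -0.01] open 0.0463 q [ 0.37 -0.65  2.34  0.1   1.12  1.29]
shift [0.0121, 0.004, 0.0027] turn [0.0006, -0.0014, -0.0004] mm 8.0 deg 0.6
shift [0.0664, 0.0431, -0.0928] turn [0.0006, -0.0014, -0.0004] mm 73.0 deg 0.6
```

View pics/s4.png

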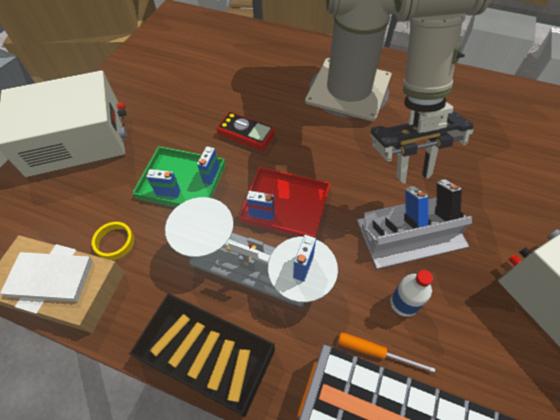

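View pics/w4.png

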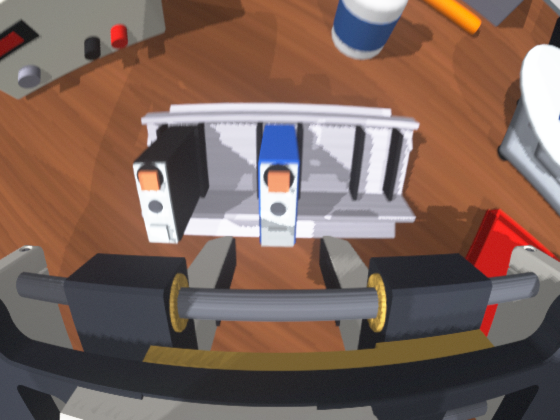

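First cell stands upright on the left pan, which is down. The gripper is centred on the middle cell (at column ~279). I'll descend and grasp it.

Request:
jog_arm(
  commands=[
    [[0.012,0.004,0.0027],[0.0006,-0.0014,-0.0004],0],
    [[0.03,0.017,-0.03],[0.0006,-0.0014,-0.0004],0],
    [[0.048,0.03,-0.061],[0.0006,-0.0014,-0.0004],0],
    [[0.0664,0.0431,-0.092],[0.0006,-0.0014,-0.0004],0],
    [[0.0664,0.0431,-0.092],[0.0006,-0.0014,-0.0004],0],
    [[0.0664,0.0431,-0.092],[0.0006,-0.0014,-0.0004],0],
  ],
)

```text
t: 12.25
tool_pos: [0.4268, 0.2639, 0.0814]
orientation: [-2.846, -0.916, -0.517]
force: [-0.2, 0.0, 0.7]
opening: 0.0467
```

Run:
```python
from h import *
st();delta(*rackgrasp(0,0,20))
```

```text
t 12.25 [0.4268 0.2639 0.0814] f [-0.16  0.    0.71] open 0.0467 q [ 0.39 -0.4   2.27  0.1   0.92  1.3 ]
shift [-0.0102, -0.001, -0.0137] turn [-0.0006, 0.0015, 0.0004] mm 10.0 deg 0.6
```

Request:
jog_arm(
  commands=[
    [[-0.0102,-0.001,-0.0137],[-0.0006,0.0015,0.0004],0],
    [[-0.0102,-0.001,-0.0137],[-0.0006,0.0015,0.0004],0],
    [[-0.0102,-0.001,-0.0137],[-0.0006,0.0015,0.0004],0],
  ],
)

```text
t: 12.62
tool_pos: [0.4208, 0.2634, 0.0736]
orientation: [-2.848, -0.92, -0.503]
force: [-0.4, -0.3, -1.4]
opening: 0.0465
```

Run:
```python
from h import *
st();delta(*rackgrasp(0,0,20))
w=robot.read_camera("wrist");cv2.imwrite("pics/w5.png",w["pixels"][:,:,::-1])
```

```text
t 12.62 [0.4208 0.2634 0.0736] f [-0.41 -0.26 -1.39] open 0.0465 q [ 0.4  -0.4   2.28  0.1   0.92  1.3 ]
shift [-0.0001, -0.0001, -0.0006] turn [0.0, 0.0001, -0.0] mm 0.0 deg 0.0
```

View pics/w5.png

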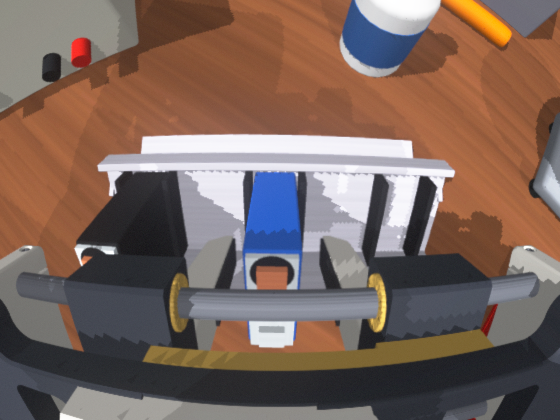

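Request:
jog_arm(
  commands=[
    [[-0.002,0.0027,0],[0,0,0],0],
    [[-0.002,0.0027,0],[0,0,0],1],
    [[-0.002,0.0027,0],[0,0,0],1],
    [[-0.002,0.0027,0],[0,0,0],1],
    [[-0.002,0.0027,0],[0,0,0],1],
    [[-0.002,0.0027,0],[0,0,0],1],
  ],
  newtons=30,
)

```text
t: 13.42
tool_pos: [0.4196, 0.2651, 0.0737]
orientation: [-2.848, -0.92, -0.503]
force: [-1.2, 0.9, 1.1]
opening: 0.0236
```

Request:
jog_arm(
  commands=[
    [[-0.0116,-0.0084,0.0205],[0,0,0],1],
    [[-0.0233,-0.0168,0.041],[0,0,0],1],
    [[-0.0407,-0.0293,0.0717],[0,0,0],1],
    [[-0.0582,-0.0419,0.1024],[0,0,0],1],
    [[-0.0582,-0.0419,0.1024],[0,0,0],1],
    [[-0.055,-0.04,0.2],[0,0,0],1],
    [[-0.05,-0.04,0.3],[0,0,0],1],
    [[-0.05,-0.04,0.3],[0,0,0],1],
  ],
)

```text
t: 14.42
tool_pos: [0.3925, 0.2422, 0.259]
orientation: [-2.845, -0.92, -0.516]
force: [-0.7, -0.1, -3.0]
opening: 0.0241
```

Run:
```python
from h import *
st();P=placepose(.653,-.153,.2,0)
delta(*P);check(*P)
c=cam("scene");cv2.imwrite("pics/s6.png",c["pixels"][:,:,::-1])
```

```text
t 14.43 [0.3925 0.2422 0.259 ] f [-0.68 -0.06 -3.02] open 0.0241 q [ 0.37 -0.68  2.13  0.09  1.35  1.31]
shift [0.426, -0.6587, -0.0373] turn [-0.0304, 0.0955, -0.0963] mm 471.0 deg 50.0
 [-0.27  0.58  0.92 -0.07  1.89  1.29] err mm 0.0 deg 0.0 margin [1.47 0.9  0.84 1.37]
```

View pics/s6.png

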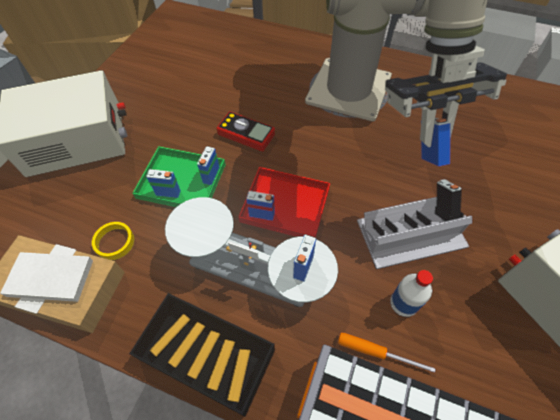

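Request:
jog_arm(
  commands=[
    [[0.1,-0.4,0],[-0.0304,0.0955,-0.0963],1],
    [[0.1,-0.4,0],[-0.0304,0.0955,-0.0963],1],
    [[0.1,-0.4,0],[-0.0304,0.0955,-0.0963],1],
    [[0.15,-0.5,0],[-0.0304,0.0955,-0.0963],1],
    [[0.426,-0.659,-0.02],[-0.0304,0.0955,-0.0963],1],
    [[0.426,-0.659,-0.037],[-0.0304,0.0955,-0.0963],1],
    [[0.426,-0.659,-0.037],[-0.0304,0.0955,-0.0963],1],
    [[0.426,-0.659,-0.037],[-0.0304,0.0955,-0.0963],1],
    [[0.426,-0.659,-0.037],[-0.0304,0.0955,-0.0963],1],
    [[0.426,-0.659,-0.037],[-0.0304,0.0955,-0.0963],1],
  ],
)

```text
t: 15.72
tool_pos: [0.6457, -0.1534, 0.2292]
orientation: [-3.109, 0.0, 0.425]
force: [-0.3, 1.4, -1.4]
opening: 0.024
```

Run:
```python
from h import *
st()
delta(*placepose(.653,-.153,.2,0))
delta(*placepose(.653,-.153,.135,0))
```

```text
t 15.72 [ 0.6457 -0.1534  0.2292] f [-0.33  1.45 -1.42] open 0.024 q [-0.27  0.59  0.93 -0.07  1.89  1.29]
shift [0.004, 0.0006, 0.0124] turn [-0.0005, -0.0016, 0.0001] mm 8.0 deg 0.6
shift [0.004, 0.0006, -0.0959] turn [-0.0005, -0.0016, 0.0001] mm 58.0 deg 0.6
```

Underside ~0.193; right pan should be up at ~0.124. Lower to 0.14, then slowly.

Request:
jog_arm(
  commands=[
    [[0.004,0.0006,-0.03],[-0.0005,-0.0016,0],1],
    [[0.004,0.0006,-0.06],[-0.0005,-0.0016,0],1],
    [[0.004,0.0006,-0.085],[-0.0005,-0.0016,0],1],
    [[0.004,0.0006,-0.085],[-0.0005,-0.0016,0],1],
    [[0.004,0.0006,-0.085],[-0.0005,-0.0016,0],1],
    [[0.004,0.0006,-0.085],[-0.0005,-0.0016,0],1],
  ],
)

```text
t: 16.48
tool_pos: [0.6486, -0.1532, 0.1794]
orientation: [3.115, -0.001, -0.407]
force: [0.3, -0.1, -2.0]
opening: 0.0237
```

Run:
```python
from h import *
st()
delta(*placepose(.653,-.153,.124,0))
delta(*placepose(.653,-.153,.11,0))
c=cam("scene");im=cv2.resize(c["pixels"][170:310,150:350,::-1],None,fx=4,fy=4,interpolation=2)
cv2.imwrite("pics/g2.png",im)
```

```text
t 16.48 [ 0.6486 -0.1532  0.1794] f [ 0.3  -0.09 -1.95] open 0.0237 q [-0.27  0.6   1.   -0.07  1.79  1.3 ]
shift [-0.0009, 0.0003, -0.0312] turn [0.0001, 0.0003, 0.0001] mm 19.0 deg 0.1
shift [-0.0009, 0.0003, -0.0546] turn [0.0001, 0.0003, 0.0001] mm 33.0 deg 0.1
```

View pics/g2.png

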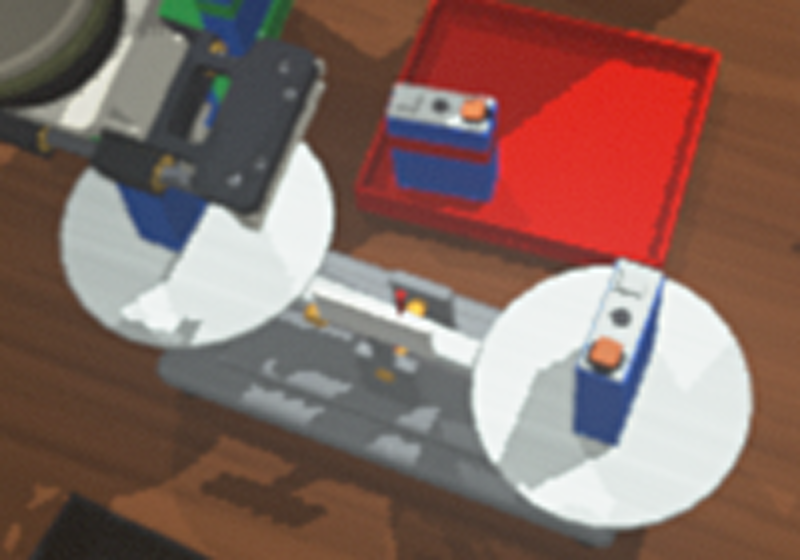

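Request:
jog_arm(
  commands=[
    [[-0.0009,0,-0.01],[0,0,0],1],
    [[-0.0009,0,-0.018],[0,0,0],1],
    [[-0.0009,0,-0.025],[0,0,0],1],
    [[-0.0009,0,-0.03],[0,0,0],1],
    [[-0.0009,0,-0.03],[0,0,0],1],
    [[-0.0009,0,-0.03],[0,0,0],1],
    [[-0.0009,0,-0.03],[0,0,0],1],
  ],
)

```text
t: 17.4
tool_pos: [0.6482, -0.1533, 0.1615]
orientation: [3.115, -0.001, -0.407]
force: [-0.4, -0.6, -1.8]
opening: 0.0234
```

Run:
```python
from h import *
st()
delta(*placepose(.653,-.153,.11,0))
```

```text
t 17.4 [ 0.6482 -0.1533  0.1615] f [-0.44 -0.6  -1.83] open 0.0234 q [-0.27  0.61  1.03 -0.07  1.76  1.3 ]
shift [-0.0001, 0.0004, -0.0248] turn [0.0001, 0.0003, 0.0001] mm 15.0 deg 0.1
```

Request:
jog_arm(
  commands=[
    [[0,0,-0.0015],[0,0,0],1],
    [[0,0,-0.003],[0,0,0],1],
    [[0,0,-0.003],[0,0,0],1],
    [[0,0,-0.003],[0,0,0],1],
  ],
)

```text
t: 17.9
tool_pos: [0.6482, -0.1532, 0.1597]
orientation: [3.115, -0.001, -0.407]
force: [0.6, 0.1, -1.7]
opening: 0.0241
```

Request:
jog_arm(
  commands=[
    [[0,0,-0.0015],[0,0,0],1],
    [[0,0,-0.003],[0,0,0],1],
    [[0,0,-0.0045],[0,0,0],1],
    [[0,0,-0.0045],[0,0,0],1],
    [[0,0,-0.0045],[0,0,0],1],
  ],
)

```text
t: 18.52
tool_pos: [0.6482, -0.1534, 0.1571]
orientation: [3.114, -0.001, -0.407]
force: [-0.2, -0.6, 0.2]
opening: 0.0237
```

Request:
jog_arm(
  commands=[
    [[0,0,0],[0,0,0],0.6],
    [[0,0,0],[0,0,0],0.3],
    [[0,0,0],[0,0,0],0],
    [[0,0,0],[0,0,0],0],
    [[0,0,0.1],[0,0,0],0],
    [[0,0,0.2],[0,0,0],0],
    [[-0.1,0,0.3],[0,0,0],0],
    [[-0.3,0,0.3],[0,0,0],0],
    [[-0.3,0,0.3],[0,0,0],0],
    [[-0.3,0,0.3],[0,0,0],0],
  ],
)

```text
t: 19.77
tool_pos: [0.4651, -0.153, 0.3378]
orientation: [3.114, -0.003, -0.406]
force: [-0.6, 0.2, -1.0]
opening: 0.0463
```

Request:
jog_arm(
  commands=[
    [[0,0,0],[0,0.04,0],0],
    [[0,0,0],[0,0.04,0],0],
    [[0,0,0],[0,0.04,0],0],
    [[0,0,0],[0,0.04,0],0],
    [[0,0,0],[0,0.04,0],0],
    [[0,0,0],[0,0.04,0],0],
    [[0,0,0],[0,0.04,0],0],
    [[0,0,0],[0,0.04,0],0],
    [[0,0,0],[0,0.04,0],0],
    [[0,0,0],[0,0.04,0],0],
  ],
)

```text
t: 21.02
tool_pos: [0.4651, -0.1531, 0.3377]
orientation: [3.039, -0.003, -0.794]
force: [-0.1, 0.2, -0.2]
opening: 0.0458
```

Run:
```python
from h import *
st()
c=cam("scene");im=cv2.resize(c["pixels"][170:310,150:350,::-1],None,fx=4,fy=4,interpolation=2)
cv2.imwrite("pics/g3.png",im)
```

```text
t 21.02 [ 0.4651 -0.1531  0.3377] f [-0.09  0.17 -0.19] open 0.0458 q [-0.31  0.3   1.17 -0.18  2.16  1.2 ]
```

View pics/g3.png

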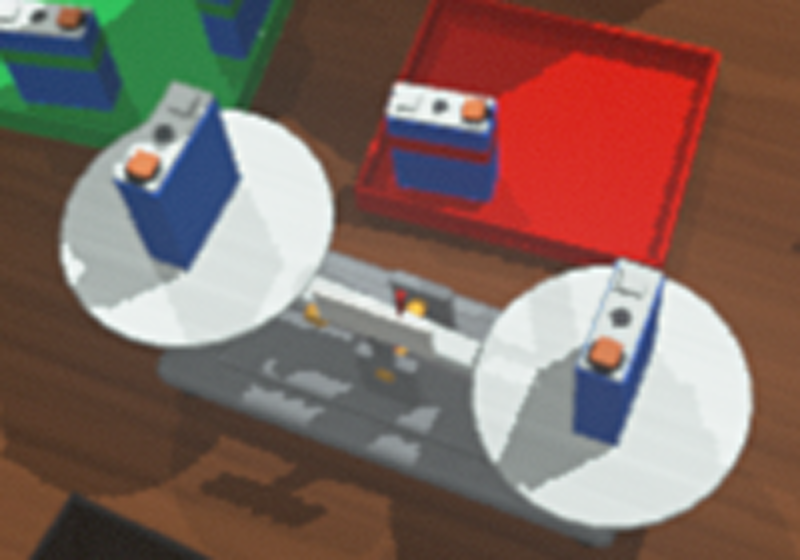

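Run:
```python
from h import *
from scipy.optimize import minimize
s=4;up=lambda m:cv2.resize(m.astype(np.float32),None,fx=s,fy=s)>.5
a=np.linspace(0,2*np.pi,60)
c=cam("scene")
hm=lambda m:(lambda z:(cv2.fillConvexPoly(z,cv2.convexHull(np.argwhere(m)[:,::-1].astype(np.int32)),1),z)[1].astype(bool))(np.zeros(m.shape,np.uint8))
for n,y in(("pan_left",.077),("pan_right",-.153)):
    u=proj(c,[[.653,y,.11]])[0]
    r=[k for k in robot.trace("scene",n) if np.hypot(*(np.array(k["uv"])-u))<25]
    print(n,[(round(k["p"],2),k["uv"]) for k in r])
    m=up(r[0]["pixels"]);E=lambda p:hull(c,np.c_[.653+.07*np.cos(a),p[0]+.07*np.sin(a),0*a+p[1]])
    # score only mask vs hull on the low part (camera side) unaffected by cell
    for zz in(.096,.103,.11,.117,.124): print(zz,(E([y,zz])^m).sum(),end="; ")
    print()
# cells
from scipy.optimize import minimize
for y,z in((.077,.096),(-.153,.124)):
    u=proj(c,[[.653,y,z+.04]])[0]
    r=min(robot.trace("scene","cell_1"),key=lambda k:np.hypot(*(np.array(k["uv"])-u)));m=up(r["pixels"]);print(r["p"],r["uv"],u)
    f=lambda p:(hull(c,R.from_euler('z',p[2]).apply(box(-.03,.03,-.012,.012,0,.083))+[p[0],p[1],p[3]])^m).sum()
    q=minimize(f,[.653,y,0,z],method="Nelder-Mead",options=dict(initial_simplex=np.array([.653,y,0,z])+np.vstack([np.zeros(4),np.diag([.01,.01,.1,.01])])))
    print("cell",q.x.round(4),q.fun,m.sum())
    g=minimize(lambda p:f([p[0],p[1],p[2],z]),[.653,y,0],method="Nelder-Mead",options=dict(initial_simplex=np.array([.653,y,0])+np.vstack([np.zeros(3),np.diag([.01,.01,.1])])))
    print("cell fixed z",z,g.x.round(4),g.fun)
```

```text
pan_left [(0.64, [304.7, 277.0])]
0.096 11536; 0.103 14386; 0.11 17670; 0.117 20942; 0.124 24396; 
pan_right [(0.61, [202.3, 231.0])]
0.096 21671; 0.103 19737; 0.11 17655; 0.117 15932; 0.124 17344; 
0.67 [304.7, 256.2] [303.31605295 258.97664496]
cell [0.6513 0.0781 0.0371 0.0928] 1242.0 10492
cell fixed z 0.096 [0.6525 0.0787 0.0268] 1275.0
0.56 [193.4, 216.5] [194.24242558 214.74710438]
cell [ 0.6513 -0.1513  0.0707  0.122 ] 1132.0 15340
cell fixed z 0.124 [ 0.6514 -0.1504  0.0435] 1269.0
```

Run:
```python
from h import *
delta([.6514,-.151,.26],down(-87.5));delta([.6514,-.151,.159],down(-87.5))
check([.6514,-.151,.159],down(-87.5));check([.444,-.006,.04],down(-85.8));check([.444,-.006,.15],down(-85.8));check([.653,.077,.132],down(-88));check([.47,-.354,.04],down(-82.7))
```

```text
shift [0.3105, 0.0034, -0.1296] turn [0.0019, -0.0813, 0.0071] mm 202.0 deg 29.4
shift [0.3105, 0.0034, -0.2979] turn [0.0019, -0.0813, 0.0071] mm 258.0 deg 29.4
 [-0.3   0.35  1.35  0.    1.45  1.22] err mm 0.0 deg 0.0 margin [1.24 1.15 1.28 1.44]
 [-0.13 -0.13  2.09 -0.    1.18  1.37] err mm 0.0 deg 0.0 margin [0.76 0.41 1.18 1.29]
 [-0.13 -0.26  1.99 -0.    1.41  1.37] err mm 0.0 deg 0.0 margin [0.63 0.51 1.32 1.29]
 [ 0.04  0.34  1.41 -0.    1.4   1.58] err mm 0.0 deg 0.0 margin [1.23 1.09 1.33 1.08]
 [-0.73  0.25  1.69 -0.    1.2   0.71] err mm 0.0 deg 0.0 margin [1.14 0.81 1.2  1.95]
```

Request:
jog_arm(
  commands=[
    [[0.15,0,0],[0.0019,-0.0813,0.0071],0],
    [[0.31,0.0034,0],[0.0019,-0.0813,0.0071],0],
    [[0.31,0.0034,0],[0.0019,-0.0813,0.0071],0],
    [[0.3105,0.0034,-0.05],[0.0019,-0.0813,0.0071],0],
    [[0.3105,0.0034,-0.1],[0.0019,-0.0813,0.0071],0],
    [[0.3105,0.0034,-0.1],[0.0019,-0.0813,0.0071],0],
    [[0.3105,0.0034,-0.1],[0.0019,-0.0813,0.0071],0],
  ],
)

```text
t: 22.2
tool_pos: [0.6517, -0.1511, 0.2791]
orientation: [3.14, 0.069, 0.002]
force: [0.4, 0.1, -0.3]
opening: 0.0466
```

Run:
```python
from h import *
st();delta([.6514,-.151,.159],down(-87.5))
w=robot.read_camera("wrist");cv2.imwrite("pics/w7.png",w["pixels"][:,:,::-1])
```

```text
t 22.2 [ 0.6517 -0.1511  0.2791] f [ 0.38  0.12 -0.3 ] open 0.0466 q [-0.3   0.3   1.18 -0.    1.66  1.22]
shift [-0.0005, 0.0002, -0.2002] turn [0.0001, 0.0002, -0.0] mm 120.0 deg 0.1
```

View pics/w7.png

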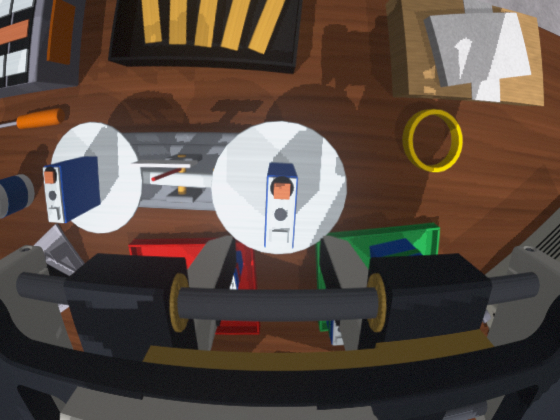

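Request:
jog_arm(
  commands=[
    [[0,0,-0.07],[0,0,0],0],
    [[0,0,-0.12],[0,0,0],0],
    [[0,0,-0.16],[0,0,0],0],
    [[0,0,-0.19],[0,0,0],0],
    [[0,0,-0.2],[0,0,0],0],
    [[0,0,-0.2],[0,0,0],0],
    [[0,0,-0.2],[0,0,0],0],
  ],
)

```text
t: 23.12
tool_pos: [0.6528, -0.1515, 0.1614]
orientation: [3.139, 0.069, 0.007]
force: [-0.4, 0.3, 0.6]
opening: 0.0461
```

Run:
```python
from h import *
st();delta([.6514,-.151,.159],down(-87.5))
w=robot.read_camera("wrist");cv2.imwrite("pics/w8.png",w["pixels"][:,:,::-1])
```

```text
t 23.12 [ 0.6528 -0.1515  0.1614] f [-0.38  0.31  0.64] open 0.0461 q [-0.3   0.34  1.35 -0.    1.45  1.22]
shift [-0.0023, 0.0008, -0.004] turn [0.0003, 0.0007, -0.0] mm 3.0 deg 0.3
```

View pics/w8.png

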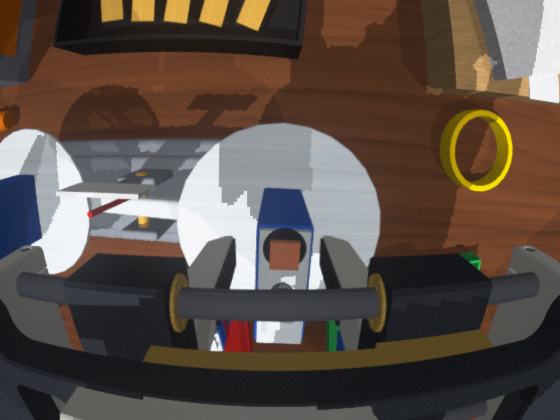

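Request:
jog_arm(
  commands=[
    [[-0.001,-0.0025,-0.002],[0,0,0],0],
    [[-0.001,-0.0025,-0.003],[0,0,0],0],
    [[-0.001,-0.0025,-0.003],[0,0,0],1],
    [[-0.001,-0.0025,-0.003],[0,0,0],1],
    [[-0.001,-0.0025,-0.003],[0,0,0],1],
    [[-0.001,-0.0025,-0.003],[0,0,0],1],
    [[-0.001,-0.0025,-0.003],[0,0,0],1],
  ],
  newtons=25,
)

```text
t: 24.05
tool_pos: [0.6522, -0.1529, 0.1595]
orientation: [3.139, 0.069, 0.007]
force: [-0.1, 0.1, 0.4]
opening: 0.0239
```

Run:
```python
from h import *
st()
delta([.444,-.006,.28],down(-85.8))
```

```text
t 24.05 [ 0.6522 -0.1529  0.1595] f [-0.1   0.13  0.36] open 0.0239 q [-0.31  0.34  1.35 -0.    1.44  1.22]
shift [-0.3469, 0.2448, 0.2009] turn [0.0002, 0.0007, 0.0047] mm 282.0 deg 1.7
```

Request:
jog_arm(
  commands=[
    [[0,0,0.04],[0,0,0],1],
    [[0,0,0.12],[0,0,0],1],
    [[-0.08,0.03,0.17],[0,0,0.0047],1],
    [[-0.16,0.09,0.17],[0,0,0.0047],1],
    [[-0.25,0.17,0.15],[0,0,0.0047],1],
    [[-0.347,0.245,0.1],[0,0,0.0047],1],
    [[-0.347,0.245,0.04],[0,0,0.0047],1],
    [[-0.347,0.245,0],[0,0,0.0047],1],
    [[-0.347,0.245,-0.04],[0,0,0.0047],1],
    [[-0.347,0.245,-0.04],[0,0,0.0047],1],
  ],
)

```text
t: 25.3
tool_pos: [0.442, -0.0056, 0.1333]
orientation: [3.139, 0.115, -0.0]
force: [0.1, -0.4, -1.1]
opening: 0.0243
```

Run:
```python
from h import *
st()
delta([.444,-.006,.043],down(-85.8))
c=cam("scene");im=cv2.resize(c["pixels"][130:310,130:350,::-1],None,fx=3,fy=3,interpolation=2)
cv2.imwrite("pics/g4.png",im)
w=robot.read_camera("wrist");cv2.imwrite("pics/w9.png",w["pixels"][:,:,::-1])
```

```text
t 25.3 [ 0.442  -0.0056  0.1333] f [ 0.14 -0.38 -1.09] open 0.0243 q [-0.13 -0.25  2.01 -0.    1.38  1.37]
shift [0.0033, -0.0007, -0.1505] turn [0.0001, -0.0, -0.0] mm 90.0 deg 0.1
```

View pics/g4.png

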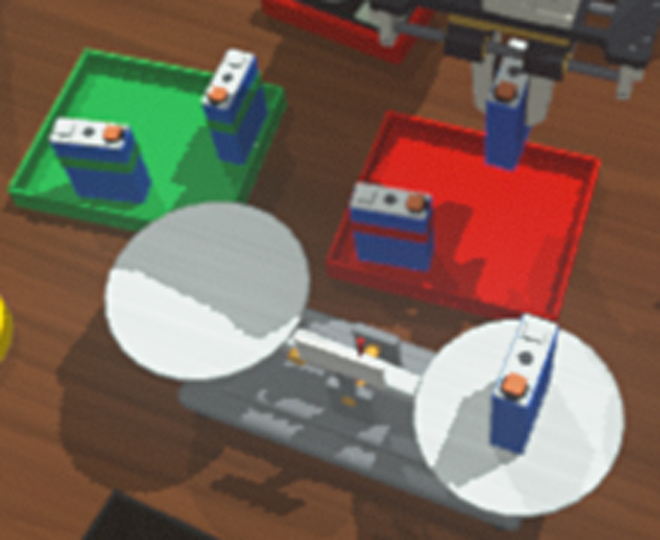

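View pics/w9.png

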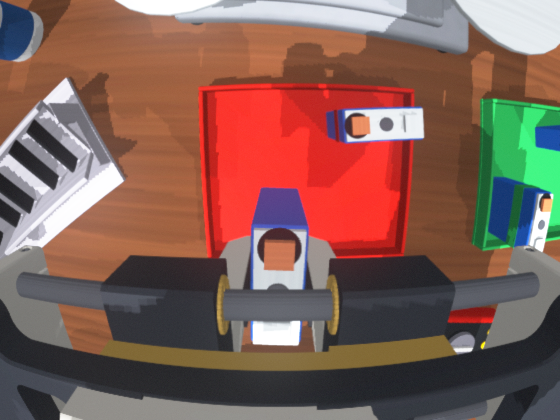

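Request:
jog_arm(
  commands=[
    [[0.003,0,-0.05],[0,0,0],1],
    [[0.003,0,-0.09],[0,0,0],1],
    [[0.003,0,-0.12],[0,0,0],1],
    [[0.003,0,-0.135],[0,0,0],1],
    [[0.003,0,-0.14],[0,0,0],1],
    [[0.003,0,-0.14],[0,0,0],1],
    [[0.003,0,-0.14],[0,0,0],1],
  ],
)

```text
t: 26.28
tool_pos: [0.4466, -0.006, 0.0529]
orientation: [3.138, 0.115, 0.009]
force: [-0.1, -0.2, -2.4]
opening: 0.0241
```

Request:
jog_arm(
  commands=[
    [[0,0,-0.006],[0,0,0],1],
    [[0,0,-0.012],[0,0,0],1],
    [[0,0,-0.0165],[0,0,0],1],
    [[0,0,-0.0165],[0,0,0],1],
    [[0,0,-0.0165],[0,0,0],1],
  ],
)

```text
t: 26.9
tool_pos: [0.4465, -0.0061, 0.043]
orientation: [3.138, 0.115, 0.009]
force: [0.0, 0.2, -2.3]
opening: 0.0242
```

Request:
jog_arm(
  commands=[
    [[0,0,-0.0015],[0,0,0],1],
    [[0,0,-0.003],[0,0,0],1],
    [[0,0,-0.0035],[0,0,0],1],
    [[0,0,-0.0035],[0,0,0],1],
  ],
)

```text
t: 27.4
tool_pos: [0.4465, -0.006, 0.0409]
orientation: [3.138, 0.115, 0.009]
force: [0.1, -0.1, -2.3]
opening: 0.0242
```

Request:
jog_arm(
  commands=[
    [[0,0,-0.0015],[0,0,0],1],
    [[0,0,-0.0015],[0,0,0],1],
    [[0,0,-0.0015],[0,0,0],1],
  ],
)

```text
t: 27.78
tool_pos: [0.4465, -0.0061, 0.0399]
orientation: [3.138, 0.115, 0.009]
force: [0.1, -0.1, -1.4]
opening: 0.0242
```

Request:
jog_arm(
  commands=[
    [[0,0,-0.0015],[0,0,0],1],
    [[0,0,-0.0015],[0,0,0],1],
    [[0,0,-0.0015],[0,0,0],1],
  ],
)

```text
t: 28.15
tool_pos: [0.4469, -0.0061, 0.0397]
orientation: [3.138, 0.115, 0.01]
force: [-1.8, -0.0, 5.5]
opening: 0.024
```

Request:
jog_arm(
  commands=[
    [[0,0,0],[0,0,0],0.6],
    [[0,0,0],[0,0,0],0.3],
    [[0,0,0],[0,0,0],0],
    [[0,0,0],[0,0,0],0],
    [[0,0,0.1],[0,0,0],0],
    [[0,0,0.2],[0,0,0],0],
    [[0,0,0.35],[0,0,0],0],
    [[0.1,0.05,0.4],[0,0,0],0],
    [[0.1,0.05,0.4],[0,0,0],0],
  ],
)

```text
t: 29.28
tool_pos: [0.5094, 0.0246, 0.2834]
orientation: [3.137, 0.115, 0.019]
force: [0.2, -0.4, -0.4]
opening: 0.0465
```

Run:
```python
from h import *
st()
delta([.6525,.0785,.25],down(-88));delta([.6525,.0785,.1315],down(-88))
c=cam("scene");im=cv2.resize(c["pixels"][130:310,130:350,::-1],None,fx=3,fy=3,interpolation=2)
cv2.imwrite("pics/g5.png",im)
```

```text
t 29.27 [0.5094 0.0246 0.2834] f [ 0.19 -0.44 -0.35] open 0.0465 q [-0.05 -0.15  1.65 -0.    1.63  1.45]
shift [0.2384, 0.0898, -0.0557] turn [0.0003, 0.0019, -0.0061] mm 156.0 deg 2.3
shift [0.2384, 0.0898, -0.2532] turn [0.0003, 0.0019, -0.0061] mm 216.0 deg 2.3
```

View pics/g5.png

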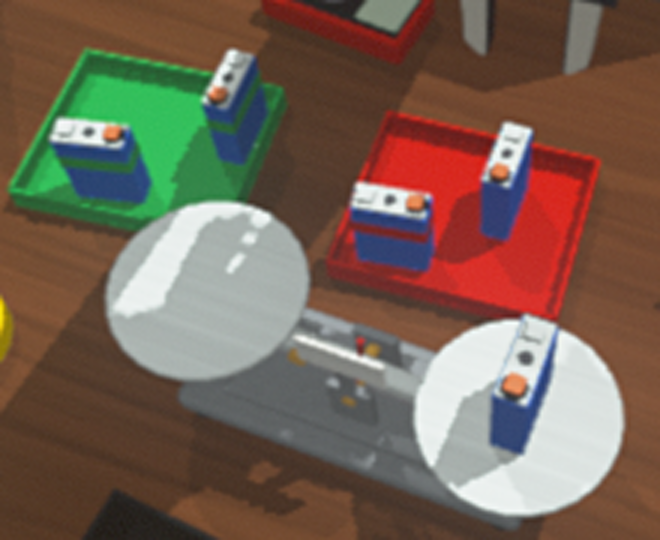

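The lighter cell stands upright in the red tray. Next I'll fetch the heavy one from the left pan.

Request:
jog_arm(
  commands=[
    [[0.1,0.04,0],[0,0.0019,-0.006],0],
    [[0.2,0.08,0],[0,0.0019,-0.006],0],
    [[0.238,0.09,0],[0,0.0019,-0.006],0],
    [[0.238,0.09,-0.06],[0,0.0019,-0.006],0],
    [[0.238,0.09,-0.12],[0,0.0019,-0.006],0],
    [[0.238,0.09,-0.18],[0,0.0019,-0.006],0],
    [[0.238,0.09,-0.23],[0,0.0019,-0.006],0],
    [[0.238,0.09,-0.25],[0,0.0019,-0.006],0],
    [[0.238,0.09,-0.25],[0,0.0019,-0.006],0],
    [[0.238,0.09,-0.25],[0,0.0019,-0.006],0],
  ],
)

```text
t: 30.58
tool_pos: [0.6544, 0.0792, 0.136]
orientation: [3.139, 0.057, 0.006]
force: [-0.1, 0.1, 0.2]
opening: 0.0468
```

Run:
```python
from h import *
st();delta([.6525,.0785,.1315],down(-88))
w=robot.read_camera("wrist");cv2.imwrite("pics/w10.png",w["pixels"][:,:,::-1])
```

```text
t 30.57 [0.6544 0.0792 0.136 ] f [-0.14  0.11  0.19] open 0.0468 q [ 0.04  0.33  1.41 -0.    1.4   1.58]
shift [-0.0031, -0.0011, -0.0074] turn [0.0002, 0.0006, -0.0002] mm 5.0 deg 0.2
```

View pics/w10.png

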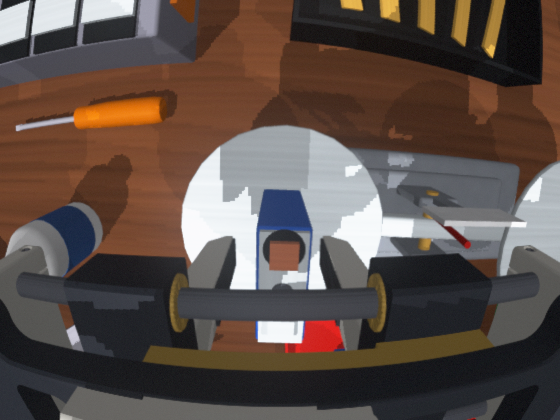

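Request:
jog_arm(
  commands=[
    [[-0.003,-0.0025,-0.004],[0,0,0],0],
    [[-0.003,-0.0025,-0.007],[0,0,0],0],
    [[-0.003,-0.0025,-0.007],[0,0,0],1],
    [[-0.003,-0.0025,-0.007],[0,0,0],1],
    [[-0.003,-0.0025,-0.007],[0,0,0],1],
    [[-0.003,-0.0025,-0.007],[0,0,0],1],
    [[-0.003,-0.0025,-0.007],[0,0,0],1],
  ],
  newtons=25,
)

```text
t: 31.5
tool_pos: [0.6528, 0.0777, 0.1319]
orientation: [3.14, 0.057, 0.006]
force: [0.1, -0.2, 0.2]
opening: 0.0239
```

Run:
```python
from h import *
st()
delta([.4705,-.354,.28],down(-82.7))
```

```text
t 31.5 [0.6528 0.0777 0.1319] f [ 0.14 -0.23  0.23] open 0.0239 q [ 0.04  0.33  1.42 -0.    1.39  1.58]
shift [-0.3038, -0.7195, 0.2468] turn [0.0002, 0.0007, 0.0145] mm 491.0 deg 5.2
```

Request:
jog_arm(
  commands=[
    [[0,0,0.02],[0,0,0],1],
    [[0,0,0.05],[0,0,0],1],
    [[0,0,0.12],[0,0,0],1],
    [[0,0,0.2],[0,0,0],1],
    [[-0.1,-0.05,0.26],[0,0,0.005],1],
    [[-0.2,-0.12,0.26],[0,0,0.01],1],
    [[-0.25,-0.22,0.26],[0,0,0.0145],1],
    [[-0.28,-0.32,0.26],[0,0,0.0145],1],
    [[-0.3,-0.42,0.26],[0,0,0.0145],1],
    [[-0.304,-0.52,0.26],[0,0,0.0145],1],
  ],
)

```text
t: 32.75
tool_pos: [0.4717, -0.216, 0.2904]
orientation: [3.132, 0.2, 0.011]
force: [2.5, -1.0, -1.8]
opening: 0.0238
```

Run:
```python
from h import *
st()
delta([.4705,-.354,.28],down(-82.7))
delta([.4705,-.354,.13],down(-82.7))
```

```text
t 32.75 [ 0.4717 -0.216   0.2904] f [ 2.54 -0.96 -1.81] open 0.0238 q [-0.53 -0.12  1.61  0.    1.64  0.91]
shift [-0.0019, -0.23, -0.0173] turn [0.0004, 0.0012, -0.0] mm 138.0 deg 0.4
shift [-0.0019, -0.23, -0.2673] turn [0.0004, 0.0012, -0.0] mm 212.0 deg 0.4
```

Request:
jog_arm(
  commands=[
    [[-0.002,-0.1,0],[0.0004,0.0012,0],1],
    [[-0.002,-0.19,-0.02],[0.0004,0.0012,0],1],
    [[-0.002,-0.23,-0.08],[0.0004,0.0012,0],1],
    [[-0.002,-0.23,-0.16],[0.0004,0.0012,0],1],
    [[-0.002,-0.23,-0.22],[0.0004,0.0012,0],1],
    [[-0.002,-0.23,-0.25],[0.0004,0.0012,0],1],
    [[-0.002,-0.23,-0.25],[0.0004,0.0012,0],1],
    [[-0.002,-0.23,-0.25],[0.0004,0.0012,0],1],
  ],
)

```text
t: 33.75
tool_pos: [0.4716, -0.3549, 0.1429]
orientation: [3.133, 0.201, 0.003]
force: [1.0, -0.5, -1.8]
opening: 0.0242
```

Run:
```python
from h import *
st()
delta([.4705,-.354,.053],down(-82.7))
w=robot.read_camera("wrist");cv2.imwrite("pics/w11.png",w["pixels"][:,:,::-1])
c=cam("scene");im=cv2.resize(c["pixels"][110:310,110:350,::-1],None,fx=3,fy=3,interpolation=2)
cv2.imwrite("pics/g6.png",im)
```

```text
t 33.75 [ 0.4716 -0.3549  0.1429] f [ 1.05 -0.48 -1.84] open 0.0242 q [-0.73  0.15  1.61 -0.    1.38  0.71]
shift [-0.0018, 0.0014, -0.1498] turn [0.0004, 0.0004, -0.0001] mm 90.0 deg 0.2
```

View pics/w11.png

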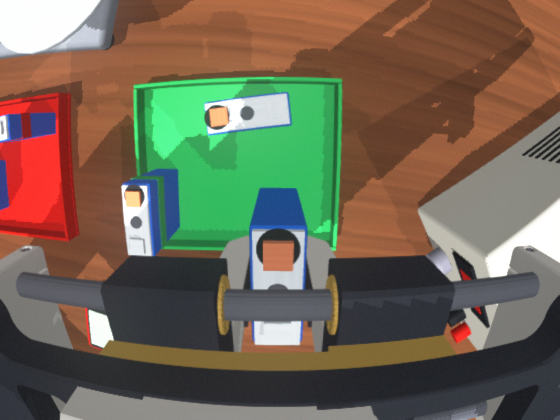

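View pics/g6.png

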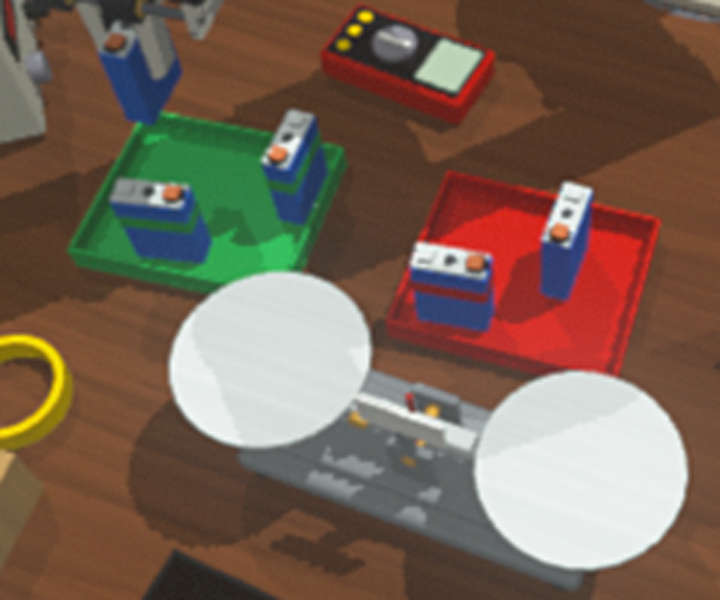

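Run:
```python
from h import *
s=cam("scene");t=cam("top")
for uv in((125,152),(122,118),(117,137),(60,172)): print("scene",uv,onplane(s,uv,0).round(3),onplane(s,uv,.1).round(3))
for uv in((478,235),(520,283),(492,200)): print("top",uv,[onplane(t,uv,z).round(3)[:2] for z in(0,.1,.15)])
cv2.imwrite("pics/h1.png",cv2.resize(s["pixels"][60:230,0:260,::-1],None,fx=3,fy=3,interpolation=2))
cv2.imwrite("pics/h2.png",cv2.resize(t["pixels"][130:310,360:560,::-1],None,fx=3,fy=3,interpolation=2))
```

```text
scene (125, 152) [ 0.466 -0.508  0.   ] [ 0.526 -0.426  0.1  ]
scene (122, 118) [ 0.358 -0.591  0.   ] [ 0.431 -0.499  0.1  ]
scene (117, 137) [ 0.427 -0.561  0.   ] [ 0.491 -0.473  0.1  ]
scene (60, 172) [ 0.588 -0.632  0.   ] [ 0.632 -0.535  0.1  ]
top (478, 235) [array([ 0.47, -0.51]), array([ 0.461, -0.472]), array([ 0.456, -0.453])]
top (520, 283) [array([ 0.342, -0.611]), array([ 0.342, -0.566]), array([ 0.342, -0.543])]
top (492, 200) [array([ 0.564, -0.554]), array([ 0.547, -0.513]), array([ 0.539, -0.492])]
```

View pics/h1.png

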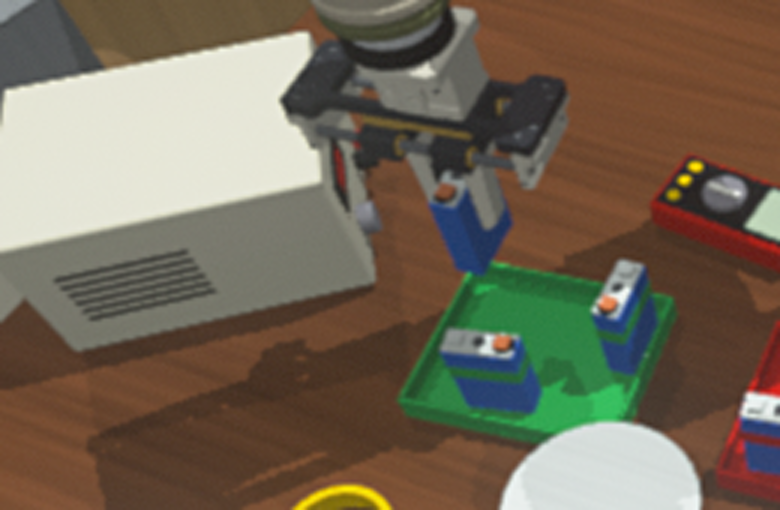

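View pics/h2.png

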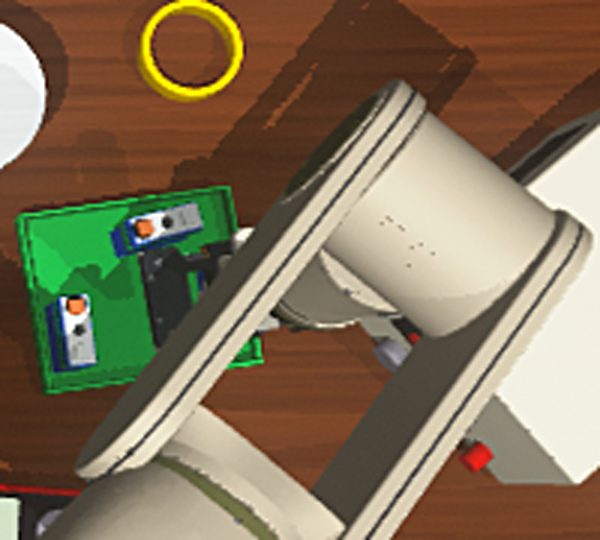

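Request:
jog_arm(
  commands=[
    [[-0.002,0.012,-0.05],[0.0004,0.0004,0],1],
    [[-0.002,0.012,-0.09],[0.0004,0.0004,0],1],
    [[-0.002,0.012,-0.12],[0.0004,0.0004,0],1],
    [[-0.002,0.012,-0.14],[0.0004,0.0004,0],1],
    [[-0.002,0.012,-0.15],[0.0004,0.0004,0],1],
    [[-0.002,0.012,-0.15],[0.0004,0.0004,0],1],
    [[-0.002,0.012,-0.15],[0.0004,0.0004,0],1],
    [[-0.002,0.012,-0.15],[0.0004,0.0004,0],1],
  ],
)

```text
t: 34.95
tool_pos: [0.4705, -0.3478, 0.0529]
orientation: [3.135, 0.2, 0.0]
force: [0.2, 0.4, -3.0]
opening: 0.024
```

Request:
jog_arm(
  commands=[
    [[0,0,-0.005],[0,0,0],1],
    [[0,0,-0.01],[0,0,0],1],
    [[0,0,-0.0125],[0,0,0],1],
    [[0,0,-0.0125],[0,0,0],1],
    [[0,0,-0.0125],[0,0,0],1],
  ],
)

```text
t: 35.58
tool_pos: [0.4705, -0.3478, 0.0454]
orientation: [3.135, 0.201, 0.0]
force: [0.1, 0.4, -3.3]
opening: 0.0239
```

Request:
jog_arm(
  commands=[
    [[0,0,-0.0015],[0,0,0],1],
    [[0,0,-0.003],[0,0,0],1],
    [[0,0,-0.0035],[0,0,0],1],
    [[0,0,-0.0035],[0,0,0],1],
  ],
)

```text
t: 36.08
tool_pos: [0.4704, -0.3478, 0.0432]
orientation: [3.135, 0.201, -0.0]
force: [0.1, 0.2, -2.1]
opening: 0.024
```

Request:
jog_arm(
  commands=[
    [[0,0,-0.001],[0,0,0],1],
    [[0,0,-0.001],[0,0,0],1],
    [[0,0,-0.001],[0,0,0],1],
  ],
)

```text
t: 36.45
tool_pos: [0.4705, -0.3478, 0.0426]
orientation: [3.135, 0.201, 0.0]
force: [0.1, -0.3, -3.0]
opening: 0.0242
```

Request:
jog_arm(
  commands=[
    [[0,0,-0.0015],[0,0,0],1],
    [[0,0,-0.0015],[0,0,0],1],
    [[0,0,-0.0015],[0,0,0],1],
  ],
)

```text
t: 36.83
tool_pos: [0.4704, -0.3478, 0.0417]
orientation: [3.135, 0.2, -0.0]
force: [-0.6, -0.4, -2.3]
opening: 0.0238
```

Request:
jog_arm(
  commands=[
    [[0,0,-0.0015],[0,0,0],1],
    [[0,0,-0.0015],[0,0,0],1],
    [[0,0,-0.0015],[0,0,0],1],
  ],
)

```text
t: 37.2
tool_pos: [0.4704, -0.3478, 0.0408]
orientation: [3.135, 0.201, -0.0]
force: [-0.8, 0.3, -2.4]
opening: 0.0238
```

Request:
jog_arm(
  commands=[
    [[0,0,-0.0015],[0,0,0],1],
    [[0,0,-0.0015],[0,0,0],1],
    [[0,0,-0.0015],[0,0,0],1],
  ],
)

```text
t: 37.58
tool_pos: [0.4704, -0.3478, 0.0399]
orientation: [3.135, 0.2, -0.0]
force: [-0.5, -0.0, -2.2]
opening: 0.0237
```

Request:
jog_arm(
  commands=[
    [[0,0,-0.0015],[0,0,0],1],
    [[0,0,-0.0015],[0,0,0],1],
    [[0,0,-0.0015],[0,0,0],1],
  ],
)

```text
t: 37.95
tool_pos: [0.4705, -0.3479, 0.0397]
orientation: [3.135, 0.201, 0.0]
force: [-3.1, 2.9, 4.9]
opening: 0.0241
```

Request:
jog_arm(
  commands=[
    [[0,0,0],[0,0,0],0.6],
    [[0,0,0],[0,0,0],0.3],
    [[0,0,0],[0,0,0],0],
    [[0,0,0],[0,0,0],0],
    [[0,0,0.1],[0,0,0],0],
    [[0,0,0.2],[0,0,0],0],
    [[0,0,0.35],[0,0,0],0],
    [[-0.05,0.25,0.4],[0,0,0],0],
    [[-0.05,0.25,0.4],[0,0,0],0],
    [[-0.05,0.25,0.4],[0,0,0],0],
  ],
)

```text
t: 39.2
tool_pos: [0.4404, -0.1961, 0.2814]
orientation: [3.134, 0.202, 0.003]
force: [0.8, -0.0, -0.2]
opening: 0.0465
```

Run:
```python
from h import *
st()
c=cam("scene");im=cv2.resize(c["pixels"][110:310,110:350,::-1],None,fx=3,fy=3,interpolation=2)
cv2.imwrite("pics/z1.png",im);cv2.imwrite("pics/z3.png",c["pixels"][:,:,::-1])
c=cam("top");cv2.imwrite("pics/z2.png",c["pixels"][:,:,::-1])
```

```text
t 39.2 [ 0.4404 -0.1961  0.2814] f [ 0.84 -0.   -0.17] open 0.0465 q [-0.53 -0.21  1.71  0.    1.64  0.92]
```

View pics/z1.png

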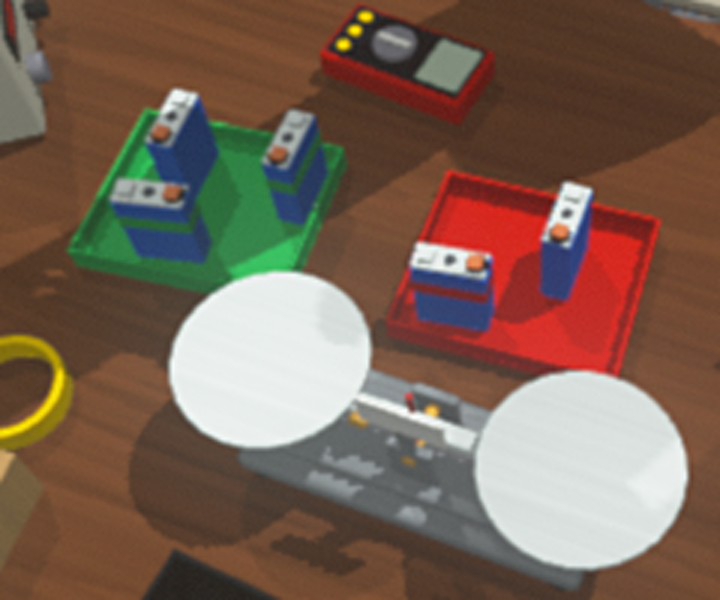

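View pics/z3.png

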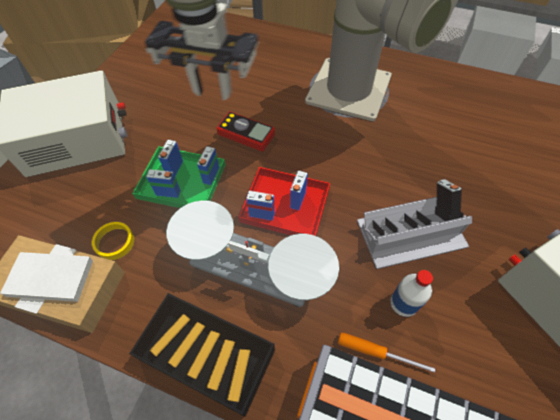

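Both cells stand upright in their trays: the heavier in green at about (172,155), the lighter in red at about (299,190). The banded cells, the spare cell and the other items look unmoved, and the gripper is clear. I'll hand the job in now.

Run:
```python
from h import *
print(robot.close_job());st()
```

```text
the job is handed in; nothing more can be done
None
the job is handed in; nothing more can be done
```

I weighed the two plain blue cells against each other on the balance. The heavier one now stands upright in the green tray and the lighter one upright in the red tray. The job was handed in at about 39 s of the 70 s allowed, and it reports no verdict.

- **Weighing:** with both cells released for about 2 s, the left pan stayed down (about 96 mm) and the right pan up (about 122 mm). The beam was resting at its left stop. The wrist force agreed, at roughly 2.5 N for the cell from the end pocket (left pan) and 2.0 N for the one from the middle pocket (right pan). Those readings are noisy: the middle-pocket cell read about 2.3 N just before it went down in the red tray.
- **Placing:** each cell was lowered until it touched before I let go.
- **Last check:** in the final scene picture both cells stand upright, and the banded cells, spare cell and other items look unmoved. The balance is empty and level again, and the gripper is clear. I saved a final top view too but did not look at it.
- **Out of line:** early in the approach to the rack, joints 2 and 3 reached the ends of their ranges. Joint 2 read -0.892 against a listed limit of -0.89. I then switched to a less tilted grasp, which kept well clear of both limits.
- **Positioning:** after fast moves the arm ended up to 10 mm off its target, and I corrected this before each grasp and placing.

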